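# Line up the cell-stack spacers by height on the sorting rail

### The job

Stand the four orange spacers on the four green pads of the rail in order of height: the shortest on the pad next to the red stop, rising to the tallest on the pad at the far end. Set each upright and centred on its pad with its long side straight across the rail, as the pad's long side lies, and let go of them all. Leave the amber jar and the aluminium cup where they stand.

Things in the scene. Friction and masses are not known exactly. Their poses are not given: they have to be found in the camera images.
- spacer1_mid (a point): Centre (half-way up) of the shortest spacer: loose upright orange plastic block with a white inlay on its top; 28 mm tall, 44 mm along its x, 30 mm along its y; z up. It starts standing upright on a black rubber mat 3 mm thick. Weight 45 to 160 g.
- spacer2_mid (a point): Centre (half-way up) of the second shortest spacer: loose upright orange plastic block with a yellow inlay on its top; 42 mm tall, 44 mm along its x, 30 mm along its y; z up. It starts standing upright on a black rubber mat 3 mm thick. Weight 45 to 160 g.
- spacer3_mid (a point): Centre (half-way up) of the second tallest spacer: loose upright orange plastic block with a blue inlay on its top; 56 mm tall, 44 mm along its x, 30 mm along its y; z up. It starts standing upright on a black rubber mat 3 mm thick. Weight 45 to 160 g.
- spacer4_mid (a point): Centre (half-way up) of the tallest spacer: loose upright orange plastic block with a black inlay on its top; 70 mm tall, 44 mm along its x, 30 mm along its y; z up. It starts standing upright on a black rubber mat 3 mm thick. Weight 45 to 160 g.
- pad1_top (a point): Centre of the top face (15 mm above the table) of the green pad nearest the red stop: fixed, flat, no rim, 58 mm along its x (across the rail), 44 mm along its y, a silver line at each x end. Its y axis points along the row, away from the red stop. The stop (70 x 22 mm, top 34 mm above the table) is centred 55 mm beyond this pad's centre.
- pad2_top (a point): Centre of the top face (15 mm above the table) of the green pad second from the red stop: fixed, flat, no rim, 58 mm along its x (across the rail), 44 mm along its y, a silver line at each x end. The four pads sit 70 mm apart in a straight row on an orange rail plate (96 x 330 mm, 12 mm thick), fixed at any angle on the table.
- pad3_top (a point): Centre of the top face (15 mm above the table) of the green pad third from the red stop: fixed, flat, no rim, 58 mm along its x (across the rail), 44 mm along its y, a silver line at each x end. 
- pad4_top (a point): Centre of the top face (15 mm above the table) of the green pad farthest from the red stop: fixed, flat, no rim, 58 mm along its x (across the rail), 44 mm along its y, a silver line at each x end. 
- jar_mid (a point): Bystander: centre of a loose amber jar with a dark cap, 36 mm across, 50 mm tall, standing among the spacers on the mat.
- cup_mid (a point): Bystander: centre of a loose open aluminium cup, 38 mm across, 40 mm tall, standing on the table beside the rail, about 105 mm from the row of pads.

How it is judged:
At the end, for the whole second after the job is handed in: Every spacer stands on its own pad (shortest at the red stop, then rising in height): centre within 12 mm of the pad's centre, base resting on the pad (height within 5 mm), tilted less than 0.1 rad, long side within 0.26 rad of the pad's long side (either way round), at rest (horizontal distance between spacer1_mid and pad1_top below 0.012 m and z of spacer1_mid in the frame of pad1_top between 0.009 and 0.019 m and angle between each of spacer1_mid, spacer2_mid, spacer3_mid, spacer4_mid's own z axis and vertical below 0.1 rad and angle between the x axis of spacer1_mid and the x axis of pad1_top, either way round below 0.26 rad and linear speed of each of spacer1, spacer2, spacer3, spacer4 below 0.02 m/s and angular speed of each of spacer1, spacer2, spacer3, spacer4 below 0.2 rad/s and horizontal distance between spacer2_mid and pad2_top below 0.012 m and z of spacer2_mid in the frame of pad2_top between 0.016 and 0.026 m and angle between the x axis of spacer2_mid and the x axis of pad2_top, either way round below 0.26 rad and horizontal distance between spacer3_mid and pad3_top below 0.012 m and z of spacer3_mid in the frame of pad3_top between 0.023 and 0.033 m and angle between the x axis of spacer3_mid and the x axis of pad3_top, either way round below 0.26 rad and horizontal distance between spacer4_mid and pad4_top below 0.012 m and z of spacer4_mid in the frame of pad4_top between 0.03 and 0.04 m and angle between the x axis of spacer4_mid and the x axis of pad4_top, either way round below 0.26 rad); the robot touches nothing.
It fails at once if the jar or the cup is shifted by more than 25 mm or tipped over (distance of any of jar_mid, cup_mid from where it was at the start of the episode above 0.025 m or angle between any of jar_mid, cup_mid's own z axis and vertical above 0.5 rad).
It also fails if it takes over 115 s, if anything falls off the work surface, if the arm or the gripper's body presses on something with over 40 N, if the wrist force passes 120 N, or if a joint passes its speed limit or range.

### The arm

A 6-joint arm with a two-finger parallel gripper is mounted at the origin on the work surface. World frame = base frame: x ahead of the robot, y to its left, z up, the work surface at z = 0. Lengths are in m, angles in rad, forces in N, time in s.
With the tool pointing down it reaches from about 0.25 to 0.775 m from the base axis. Payload 4 kg.
Tool frame: the origin (TCP) lies on the centre line of the jaws, within the pads' length; the fingertips stand 19 mm ahead of it and the grasp point (between the pads) is the TCP; x points along the fingers, y is the direction in which the jaws open and shut, and the axes are right-handed (so a half turn about x gives the same grasp; the last joint's range is limited). The gripper opens to 85 mm and grips with 20 to 120 N. Pads are 22 mm wide; open, the fingers measure 114 mm over their backs; the gripper's body (76 mm by 85 mm) begins 54 mm behind the grasp point. The pads swing forward as they close: fully open they stand 13 mm farther back than shut.
Start: joints at [1.142, 0.087, 1.371, -0, 1.684, -0.103], TCP at [0.176, 0.521, 0.211] pointing down, gripper open.
Joint ranges: [-3.1, 3.1], [-0.76, 2.03], [0.27, 2.55], [-1.08, 4.22], [0.17, 2.65], [-2.57, 2.57]. Speed limits (rad/s): [2.79, 2.79, 3.14, 3.14, 3.14, 3.14].

### API

Orientations are given as a unit quaternion [x, y, z, w].
In Python, from plant import r gives the robot as it stands.
- The arm moves only by the shell command python3 -m pendant 'ROWS' [FORCE]. ROWS is JSON, a list of rows, each a list of 7 numbers: the turn, a rotation vector about the tool's x, y, z in degrees, then the shift along the tool's x, y, z in cm, then the opening, from 0 (shut) to 1 (fully open). In form: [[wx, wy, wz, x, y, z, jaw], ...]. A call has 1 to 20 rows; each row shifts and turns the commanded pose from where the row before left it, along the tool's axes as they then stand; what a row does not reach is not made up. A row lasts 1/8 s, in which the tool goes at most 62.5 mm and 10.7 degrees, less where a joint would pass 70% of its speed; a pose out of reach is approached as far as the arm can. A call is refused whole if a number of a shift passes 6.25 or a number of a turn 10.7, either way. A call with a gripper value outside its range is refused whole. The fingers move at their own pace and stop on an object; FORCE is the grip in N (left out, the last holds). Time passes only in rows, so rows that do not move let the fingers close. It gives the time, the measured TCP pose, the force and the opening at its end, in the units of the state.
- r.get_obs(): the state, without advancing time (a new reading comes with each control period).
- r.read_camera(name): name is "scene" or "top"; returns a dict with "img" (420x560x3 uint8, red, green, blue), "mtx" (3x3 intrinsics, pixels), "k1" (the pictures are not rectified: a ray, as slopes to the right and down, at radius r is drawn at 1 + k1 r^2 times it, then the intrinsics apply), "rvec" (rotation vector, rad) and "tvec" (3), from world to camera coordinates, as OpenCV has them. Camera axes: x right, y down, z forward; pixel columns grow to the right and rows downward; lengths in m; the calibration is good to about 2 mm. A picture is of the moment at which its call begins. There is no depth.
- r.close_job(): hands the job in, once; it reports no verdict.
Trained networks look in a picture, given as the dict that the camera call returned (one of the last four; its "shot" number tells which), for a name from the list of things; names that differ only in an ending like _2 or _b are one class to them, and where a whole thing is asked for, a point or a joint stands for the part that bears it (a point fixed in the world has none). Each returns a list of dicts, best first, with "confidence" (0 to 1); they miss things now and then, are a little off and sometimes report something else, mostly with a low value. They report only what shows in the picture. A call takes as long as a camera call.
- r.boxes_of(picture, label): "uv" ([column, row] in pixels, amid what is visible of it).
- r.regions_of(picture, label): "mask" (420x560 bool, what is visible of it) and "uv" ([column, row] in pixels, amid what is visible of it).
- r.place_of(picture, label): "uv" ([column, row] in pixels: a listed point, or the origin of a listed thing).
The state is a dict: "time_s": time; "q": joint angles; "qvel": joint speeds; "joint_efforts": joint torques, N m; "eef_pos": TCP position; "tool_rot": TCP orientation; "force": force on the tool from outside, world axes, zero at the start; "ft_torque": the same for the moment, N m; "opening": opening from 0.0 (shut) to 1.0 (fully open).
Only numpy, scipy, OpenCV 4.12 (cv2) and the standard library are available. Lean on these libraries where they do the work, as an engineer would, in place of code of your own. Each camera call takes 0.05 s, during which the arm holds its last target.

## Working session

There is one attempt and no reset: what is moved stays moved. The work goes in short steps, Python scripts to look and compute and a shell command to move; the robot and the scene stay as the last step left them, time stands still between calls to the robot, and variables do not carry over. Pictures are saved under pics/ and viewed, and the job is handed in when it is done.

```bash
mkdir -p pics; ls
cat > h.py <<'E'
import numpy as np, cv2
from plant import r
def save(p,n,scale=1): cv2.imwrite('pics/%s.png'%n, cv2.cvtColor(p['img'],cv2.COLOR_RGB2BGR))
E
python3 - <<'E'
from h import *
o=r.get_obs(); print({k:np.round(v,3).tolist() for k,v in o.items()})
for n in ['scene','top']:
    p=r.read_camera(n); save(p,n+'0'); print(n,p['mtx'].tolist() if hasattr(p['mtx'],'tolist') else p['mtx'],p['k1'],p['rvec'],p['tvec'],p['shot'])
    for l in ['spacer1_mid','spacer2_mid','spacer3_mid','spacer4_mid','pad1_top','pad2_top','pad3_top','pad4_top','jar_mid','cup_mid']:
        print(l,[(np.round(d['uv'],1).tolist(),round(d['confidence'],2)) for d in r.place_of(p,l)[:3]])
E
```

```text
pics
{'time_s': 0.0, 'q': [1.142, 0.088, 1.372, 0.0, 1.684, -0.103], 'qvel': [0.0, 0.001, -0.0, 0.001, -0.003, 0.0], 'joint_efforts': [-0.0, -35.187, -31.327, -0.0, 0.011, -0.0], 'eef_pos': [0.176, 0.521, 0.21], 'tool_rot': [0.114, 0.698, -0.115, 0.698], 'force': [-0.148, -0.275, -0.525], 'ft_torque': [-0.014, 0.016, 0.04], 'opening': 1.005}
scene [[536.0133484109978, 0.0, 279.7828200739774], [0.0, 536.0133484109978, 218.07868721082284], [0.0, 0.0, 1.0]] -0.19701275619639064 [ 1.49824342  1.95119361 -0.93760314] [ 0.14379672 -0.2549903   1.42253633] 1
spacer1_mid [([214.5, 262.5], 0.7), ([438.8, 260.6], 0.26)]
spacer2_mid [([142.7, 213.7], 0.86), ([341.5, 239.0], 0.47)]
spacer3_mid [([233.7, 205.9], 0.83), ([138.6, 215.8], 0.67)]
spacer4_mid [([131.7, 251.2], 0.87)]
pad1_top [([441.5, 262.6], 0.86)]
pad2_top [([405.3, 272.0], 0.91)]
pad3_top [([369.8, 277.9], 0.83)]
pad4_top [([330.1, 286.9], 0.68)]
jar_mid [([177.5, 226.3], 0.92)]
cup_mid [([345.2, 235.9], 0.95)]
top [[526.3997681521936, 0.0, 280.87968013211673], [0.0, 526.3997681521936, 206.93723716426717], [0.0, 0.0, 1.0]] -0.1334111029876188 [ 2.00376645 -2.21411104  0.22814742] [0.03423467 0.52529828 1.07596748] 2
spacer1_mid [([317.6, 179.9], 0.86)]
spacer2_mid [([412.5, 204.0], 0.78)]
spacer3_mid [([330.4, 235.8], 0.83), ([383.1, 155.8], 0.33)]
spacer4_mid [([385.9, 155.9], 0.65)]
pad1_top [([142.0, 240.4], 0.65)]
pad2_top [([167.7, 223.1], 0.57)]
pad3_top [([193.1, 201.2], 0.8)]
pad4_top [([215.1, 184.5], 0.81)]
jar_mid [([364.1, 196.8], 0.72)]
cup_mid [([223.5, 240.6], 0.75), ([410.8, 204.1], 0.28)]
```

View pics/scene0.png

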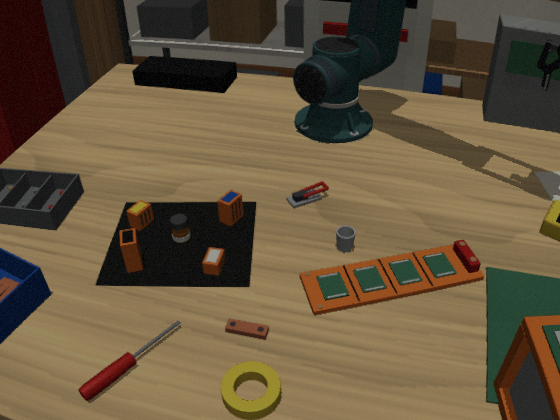

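View pics/top0.png

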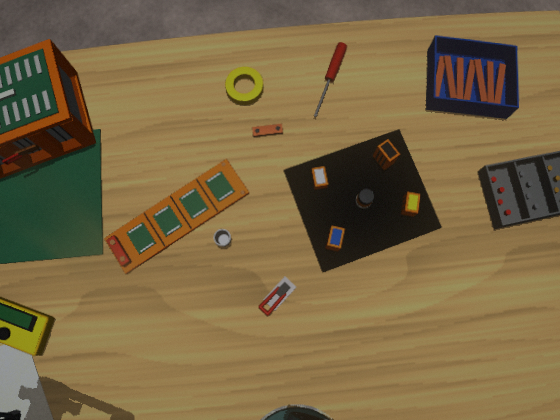

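```bash
cat >> h.py <<'E'
from scipy.optimize import least_squares, minimize
H={1:.028,2:.042,3:.056,4:.070}
def proj(p,X):
    X=np.atleast_2d(X).astype(float); d=np.array([p['k1'],0,0,0,0.])
    return cv2.projectPoints(X,np.array(p['rvec']),np.array(p['tvec']),np.array(p['mtx']),d)[0][:,0]
def ray(p,uv):
    d=np.array([p['k1'],0,0,0,0.])
    n=cv2.undistortPoints(np.array([[uv]],float),np.array(p['mtx']),d)[0,0]
    R=cv2.Rodrigues(np.array(p['rvec']))[0]; return -R.T@np.array(p['tvec']), R.T@np.array([n[0],n[1],1.])
def tri(ps,uvs):
    f=lambda X:np.concatenate([proj(p,X)[0]-u for p,u in zip(ps,uvs)])
    s=least_squares(f,[.5,0,.02]); return s.x,np.abs(s.fun).max()
def boxc(x,y,z,yaw,sx,sy,sz):
    c,s=np.cos(yaw),np.sin(yaw)
    return np.array([[x+c*a*sx/2-s*b*sy/2,y+s*a*sx/2+c*b*sy/2,z+e*sz/2] for a in(-1,1) for b in(-1,1) for e in(-1,1)])
def rend(p,C,S=1):
    m=np.zeros((420,560),np.uint8); h=cv2.convexHull(np.round(proj(p,C)*16).astype(np.int32))
    cv2.fillConvexPoly(m,h,1,cv2.LINE_8,4); return m>0
E
cat > m1.py <<'E'
from h import *
ps=[r.read_camera(n) for n in('scene','top')]
sel={}
import pickle
for l in ['spacer1_mid','spacer2_mid','spacer3_mid','spacer4_mid','jar_mid','cup_mid']:
    u=[r.place_of(p,l) for p in ps]
    if all(u):
        X,e=tri(ps,[a[0]['uv'] for a in u]); print(l,np.round(X,4),'err px',round(e,1))
    else: print(l,'miss'); continue
    if 'spacer' in l:
        k=int(l[6]); M=[]
        for p,a in zip(ps,u):
            g=r.regions_of(p,l); g=[q for q in g if np.hypot(*(np.array(q['uv'])-a[0]['uv']))<20]
            M.append(g[0]['mask'] if g else None)
        print('  mask',[None if m is None else int(m.sum()) for m in M])
        def cost(v):
            c=0
            for p,m in zip(ps,M):
                if m is None: continue
                q=rend(p,boxc(*v,.044,.030,H[k])); c+=1-(q&m).sum()/(q|m).sum()
            return c
        best=None
        for yaw in np.radians(np.arange(0,180,20)):
            s=minimize(cost,[X[0],X[1],.003+H[k]/2,yaw],method='Nelder-Mead',options=dict(initial_simplex=np.array([X[0],X[1],.003+H[k]/2,yaw])+np.vstack([np.zeros(4),np.diag([.006,.006,.004,.25])]),maxiter=150))
            if best is None or s.fun<best.fun: best=s
        print('  fit',np.round(best.x,4),'yawdeg',round(np.degrees(best.x[3])%180,1),'cost',round(best.fun,3))
U=[]
for k in range(1,5):
    u=[r.place_of(p,'pad%d_top'%k)[:1] for p in ps]; U.append(u)
    if all(u): X,e=tri(ps,[a[0]['uv'] for a in u]); print('pad',k,np.round(X,4),round(e,1))
def f(v):
    o=[]
    for k,u in enumerate(U):
        X=[v[0]+.07*k*np.cos(v[3]),v[1]+.07*k*np.sin(v[3]),v[2]]
        for p,a in zip(ps,u):
            if a: o+=list(proj(p,X)[0]-a[0]['uv'])
    return o
s=least_squares(f,[.4,.4,.015,-1],loss='soft_l1'); v=s.x
print('rail',np.round(v,4),'row dir deg',np.degrees(v[3]),'rms',np.sqrt(np.mean(np.array(f(v))**2)))
for k in range(4): print(np.round([v[0]+.07*k*np.cos(v[3]),v[1]+.07*k*np.sin(v[3])],4))
E
python3 m1.py
```

```text
spacer1_mid [ 0.5914 -0.1103  0.022 ] err px 1.0
  mask [455, None]
  fit [ 0.5883 -0.1162  0.0114  3.3624] yawdeg 12.7 cost 0.13
spacer2_mid [ 0.5124 -0.3073  0.025 ] err px 0.2
  mask [537, 316]
  fit [ 0.5118 -0.306   0.0262 -0.1362] yawdeg 172.2 cost 0.405
spacer3_mid [ 0.4562 -0.1211  0.0466] err px 1.8
  mask [702, 351]
  fit [ 0.4523 -0.1281  0.0329  2.7998] yawdeg 160.4 cost 0.239
spacer4_mid [ 0.6267 -0.2672  0.0349] err px 0.7
  mask [821, 472]
  fit [ 0.6265 -0.2665  0.0374  0.5667] yawdeg 32.5 cost 0.169
jar_mid [ 0.5355 -0.2069  0.0296] err px 0.9
cup_mid [0.4719 0.1131 0.0214] err px 1.6
pad 1 [0.4959 0.2976 0.0133] 1.9
pad 2 [0.5345 0.2347 0.0142] 0.2
pad 3 [0.5684 0.1719 0.0268] 1.0
pad 4 [0.5958 0.114  0.0213] 3.1
rail [ 0.5004  0.2973  0.0185 -1.1019] row dir deg -63.13383559119558 rms 1.9177912346707497
[0.5004 0.2973]
[0.532  0.2348]
[0.5637 0.1724]
[0.5953 0.1099]
```

```bash
cat > m2.py <<'E'
from h import *
import sys
ps=[r.read_camera(n) for n in('scene','top')]
G={1:(.590,-.113,12),2:(.512,-.306,172),3:(.454,-.124,160),4:(.6265,-.267,32)}
def omask(p,C):
    hsv=cv2.cvtColor(p['img'],cv2.COLOR_RGB2HSV); 
    m=((hsv[...,1]>110)&(hsv[...,2]>45)&((hsv[...,0]<22)|(hsv[...,0]>172))).astype(np.uint8)
    roi=rend(p,C); roi=cv2.dilate(roi.astype(np.uint8),np.ones((21,21)))
    m&=roi
    n,lab,st,_=cv2.connectedComponentsWithStats(m)
    i=1+np.argmax(st[1:,4]); m=(lab==i).astype(np.uint8)
    h=cv2.convexHull(cv2.findContours(m,0,cv2.CHAIN_APPROX_NONE)[0][0] if True else 0)
    o=np.zeros_like(m); cv2.fillConvexPoly(o,h,1); return o>0
vis=[cv2.cvtColor(p['img'],cv2.COLOR_RGB2BGR) for p in ps]
vis=[cv2.resize(v,None,fx=4,fy=4,interpolation=cv2.INTER_CUBIC) for v in vis]
for k,(x,y,a) in G.items():
    M=[omask(p,boxc(x,y,.003+H[k]/2,np.radians(a),.044,.03,H[k])) for p in ps]
    def cost(v):
        c=0
        for p,m in zip(ps,M):
            q=rend(p,boxc(*v,.044,.030,H[k])); c+=1-(q&m).sum()/(q|m).sum()
        return c
    best=None; z=.003+H[k]/2
    for da in np.arange(0,180,15):
        v0=np.array([x,y,z,np.radians(a+da)])
        s=minimize(cost,v0,method='Nelder-Mead',options=dict(initial_simplex=v0+np.vstack([np.zeros(4),np.diag([.006,.006,.004,.25])]),maxiter=200))
        if best is None or s.fun<best.fun: best=s
    v=best.x; print(k,[int(m.sum()) for m in M],np.round(v[:3],4),'zexp',z,'yaw',round(np.degrees(v[3])%180,1),'cost',round(best.fun,3))
    for p,im,m in zip(ps,vis,M):
        C=proj(p,boxc(*v,.044,.03,H[k]))*4+1.5
        for i in range(8):
            for b in(1,2,4):
                if not i&b: cv2.line(im,*[tuple(int(t) for t in C[j]) for j in(i,i|b)],(255,255,0),1)
cv2.imwrite('pics/'+sys.argv[1]+'_s.png',vis[0][180*4:290*4,100*4:260*4]); cv2.imwrite('pics/'+sys.argv[1]+'_t.png',vis[1][125*4:265*4,280*4:445*4])
E
python3 m2.py fit1
```

```text
1 [541, 341] [ 0.5939 -0.1121  0.0186] zexp 0.017 yaw 4.1 cost 0.119
2 [1000, 396] [ 0.5124 -0.3083  0.0232] zexp 0.024 yaw 168.0 cost 0.427
3 [765, 397] [ 0.4514 -0.1288  0.0343] zexp 0.031 yaw 160.6 cost 0.079
4 [1256, 521] [ 0.6255 -0.2635  0.0436] zexp 0.038000000000000006 yaw 23.3 cost 0.355
```

```bash
cat > m3.py <<'E'
from h import *
import sys
ps=[r.read_camera(n) for n in('scene','top')]
def pads(v): # x,y,z,rowdir -> corners of pads
    x,y,z,t=v; o=[]
    for k in range(4):
        o.append(boxc(x+.07*k*np.cos(t),y+.07*k*np.sin(t),z,t-np.pi/2,.058,.044,0))
    return o
def gm(p):
    hsv=cv2.cvtColor(p['img'],cv2.COLOR_RGB2HSV); return (hsv[...,0]>60)&(hsv[...,0]<95)&(hsv[...,1]>60)
M=[]
v0=np.array([.5004,.2973,.015,np.radians(-63.1)])
for p in ps:
    roi=np.zeros((420,560),np.uint8)
    for C in pads(v0): roi|=rend(p,C).astype(np.uint8)
    roi=cv2.dilate(roi,np.ones((9,9))); M.append(gm(p)&(roi>0))
def cost(v):
    c=0
    for p,m in zip(ps,M):
        q=np.zeros_like(m)
        for C in pads(v): q|=rend(p,C)
        c+=1-(q&m).sum()/(q|m).sum()
    return c
s=minimize(cost,v0,method='Nelder-Mead',options=dict(initial_simplex=v0+np.vstack([np.zeros(4),np.diag([.006,.006,.006,.06])]),maxiter=300))
v=s.x; print([int(m.sum()) for m in M],np.round(v,4),'row deg',np.degrees(v[3]),s.fun)
for k in range(4): print('pad',k+1,np.round([v[0]+.07*k*np.cos(v[3]),v[1]+.07*k*np.sin(v[3])],4))
for p,n,(r0,r1,c0,c1) in zip(ps,'st',[(235,315,290,490),(150,280,95,260)]):
    im=cv2.resize(cv2.cvtColor(p['img'],cv2.COLOR_RGB2BGR),None,fx=4,fy=4,interpolation=cv2.INTER_CUBIC)
    for C in pads(v): cv2.polylines(im,[np.int32(cv2.convexHull((proj(p,C)*4+1.5).astype(np.float32)))],True,(255,255,0),1)
    cv2.imwrite('pics/%s_%s.png'%(sys.argv[1],n),im[r0*4:r1*4,c0*4:c1*4])
E
python3 m3.py rail1
```

```text
[1766, 1437] [ 0.4992  0.2995  0.0133 -1.0822] row deg -62.00615633223826 0.5778206622297974
pad 1 [0.4992 0.2995]
pad 2 [0.5321 0.2377]
pad 3 [0.5649 0.1759]
pad 4 [0.5978 0.1141]
```

View pics/fit1_s.png

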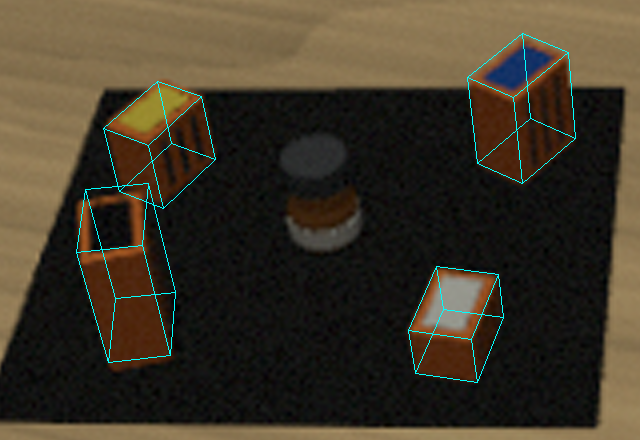

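View pics/fit1_t.png

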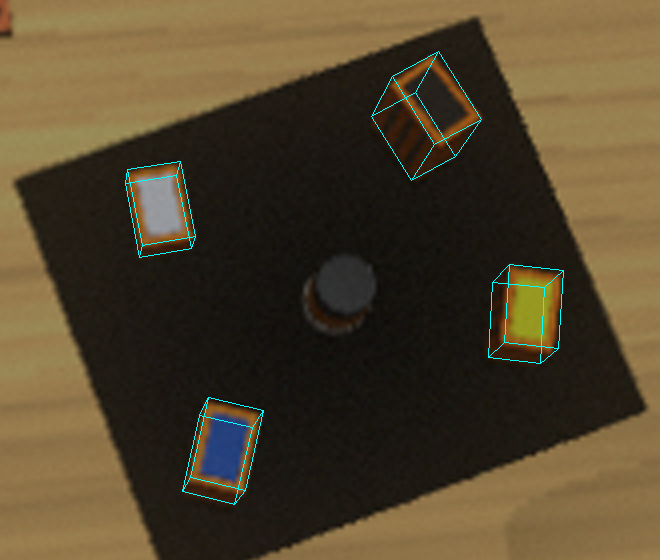

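View pics/rail1_t.png

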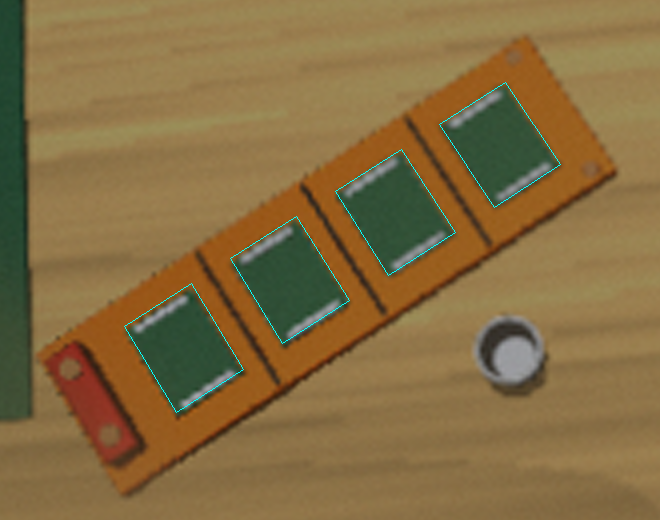

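View pics/rail1_s.png

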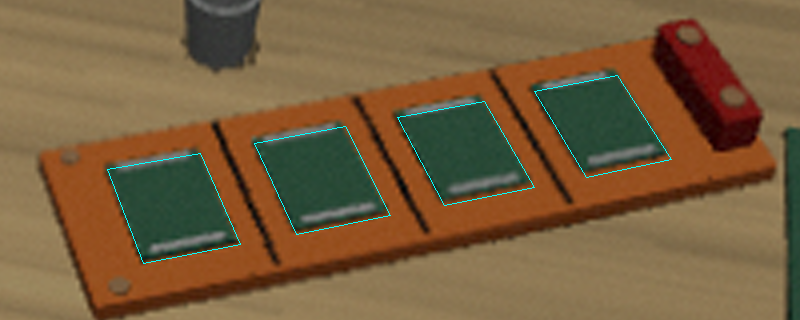

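```bash
sed -e "s/^G=.*/G={4:(.6265,-.267,32)}; S2=boxc(.5124,-.3083,.0232,np.radians(168),.044,.03,.042)/" -e "s/    m&=roi/    m\&=roi; m\&=1-cv2.dilate(rend(p,S2).astype(np.uint8),np.ones((3,3)))/" m2.py > m2b.py; python3 m2b.py fit4
```

```text
4 [765, 521] [ 0.6273 -0.2656  0.0381] zexp 0.038000000000000006 yaw 31.8 cost 0.12
```

```bash
sed -e "s/^G=.*/G={2:(.5124,-.308,168)}; S2=boxc(.6273,-.2656,.0381,np.radians(31.8),.044,.03,.07)/" -e "s/    m&=roi/    m\&=roi; m\&=1-cv2.dilate(rend(p,S2).astype(np.uint8),np.ones((3,3)))/" m2.py > m2c.py; python3 m2c.py fit2
cat > st.py <<'E'
from h import *
from scipy.spatial.transform import Rotation as R
import sys
def state():
    o=r.get_obs(); Rm=R.from_quat(o['tool_rot']).as_matrix(); return o,Rm
# usage: st.py x y z jawyaw_deg  -> tool-frame deltas
o,Rm=state(); p=np.array(o['eef_pos'])
print('t',round(o['time_s'],2),'p',np.round(p,4),'jaw deg',round(np.degrees(np.arctan2(Rm[1,1],Rm[0,1])),2),'toolx',np.round(Rm[:,0],3),'q',np.round(o['q'],3),'F',np.round(o['force'],1),'op',round(o['opening'],3))
if len(sys.argv)>4:
    x,y,z,a=map(float,sys.argv[1:5]); a=np.radians(a)
    for s in(0,np.pi):
        Y=np.array([np.cos(a+s),np.sin(a+s),0]); X=np.array([0,0,-1.]); T=np.c_[X,Y,np.cross(X,Y)]
        w=R.from_matrix(Rm.T@T).as_rotvec(degrees=True)
        print('rot(tool,deg)',np.round(w,2),' q6 if +/-',)
        print('   shift now frame cm',np.round(Rm.T@(np.array([x,y,z])-p)*100,2),' shift in target frame cm',np.round(T.T@(np.array([x,y,z])-p)*100,2))
E
python3 st.py .5939 -.1121 .15 4.1
```

```text
2 [633, 396] [ 0.5116 -0.3074  0.0262] zexp 0.024 yaw 160.5 cost 0.104
t 3.0 p [0.176  0.5211 0.2111] jaw deg 71.33 toolx [ 0.  0. -1.] q [ 1.142  0.087  1.371  0.     1.684 -0.103] F [ 0.1  0.6 -0.6] op 1.002
rot(tool,deg) [67.23 -0.   -0.  ]  q6 if +/-
   shift now frame cm [  6.11 -46.61  59.85]  shift in target frame cm [ 6.11 37.15 66.14]
rot(tool,deg) [-112.77    0.     -0.  ]  q6 if +/-
   shift now frame cm [  6.11 -46.61  59.85]  shift in target frame cm [  6.11 -37.15 -66.14]
```

```bash
python3 -m pendant '[[9.6,0,0,0,0,0,1],[9.6,0,0,0,0,0,1],[9.6,0,0,0,0,0,1],[9.6,0,0,0,0,0,1],[9.6,0,0,0,0,0,1],[9.6,0,0,0,0,0,0.8],[9.6,0,0,0,0,0,0.8],[0,0,0,0.47,2.86,5.09,0.8],[0,0,0,0.47,2.86,5.09,0.8],[0,0,0,0.47,2.86,5.09,0.8],[0,0,0,0.47,2.86,5.09,0.8],[0,0,0,0.47,2.86,5.09,0.8],[0,0,0,0.47,2.86,5.09,0.8],[0,0,0,0.47,2.86,5.09,0.8],[0,0,0,0.47,2.86,5.09,0.8],[0,0,0,0.47,2.86,5.09,0.8],[0,0,0,0.47,2.86,5.09,0.8],[0,0,0,0.47,2.86,5.09,0.8],[0,0,0,0.47,2.86,5.09,0.8],[0,0,0,0.47,2.86,5.09,0.8]]' 40; python3 st.py .5939 -.1121 .026 4.1
```

```text
time_s: 5.5
eef_pos: [0.5955, -0.1139, 0.1499]
tool_rot: [0.482, 0.518, -0.482, 0.518]
force: [1.5, 1.0, 0.8]
opening: 0.801
t 5.5 p [ 0.5955 -0.1139  0.1499] jaw deg 4.12 toolx [ 0.001  0.    -1.   ] q [-0.283  0.23   1.329  0.     1.582 -0.354] F [1.5 1.  0.8] op 0.801
rot(tool,deg) [ 0.02 -0.01 -0.04]  q6 if +/-
   shift now frame cm [12.39 -0.16 -0.18]  shift in target frame cm [12.39 -0.15 -0.19]
rot(tool,deg) [-1.7998e+02  6.0000e-02 -2.0000e-02]  q6 if +/-
   shift now frame cm [12.39 -0.16 -0.18]  shift in target frame cm [12.39  0.15  0.19]
```

```bash
python3 -m pendant '[[0,0,0,3,-0.05,-0.05,0.8],[0,0,0,3,-0.05,-0.05,0.8],[0,0,0,2.5,0,0,0.8],[0,0,0,2,0,0,0.8],[0,0,0,1.3,0,0,0.8],[0,0,0,0.8,0,0,0.8],[0,0,0,0,0,0,0.3],[0,0,0,0,0,0,0.3],[0,0,0,0,0,0,0.3],[0,0,0,0,0,0,0.3],[0,0,0,0,0,0,0.3],[0,0,0,0,0,0,0.3],[0,0,0,0,0,0,0.3]]' 40; python3 st.py .5939 -.1121 .026 4.1
```

```text
time_s: 7.12
eef_pos: [0.5935, -0.1111, 0.024]
tool_rot: [0.482, 0.518, -0.482, 0.518]
force: [0.1, -0.0, 0.6]
opening: 0.303
t 7.12 p [ 0.5935 -0.1111  0.024 ] jaw deg 4.13 toolx [-0.  0. -1.] q [-0.279  0.31   1.489  0.     1.343 -0.351] F [ 0.1 -0.   0.6] op 0.303
rot(tool,deg) [ 0.03 -0.01  0.  ]  q6 if +/-
   shift now frame cm [-0.2   0.04  0.1 ]  shift in target frame cm [-0.2   0.04  0.1 ]
rot(tool,deg) [-1.7997e+02 -0.0000e+00 -1.0000e-02]  q6 if +/-
   shift now frame cm [-0.2   0.04  0.1 ]  shift in target frame cm [-0.2  -0.04 -0.1 ]
```

Run:
```python
from h import *
ims=[]
for n,c in(('scene',(180,290,100,260)),('top',(130,260,270,420))):
    p=r.read_camera(n); a,b,d,e=c; im=cv2.cvtColor(p['img'],cv2.COLOR_RGB2BGR)[a:b,d:e]; ims.append(cv2.resize(im,(400,int(400*im.shape[0]/im.shape[1])),interpolation=cv2.INTER_CUBIC)[:275])
h=min(i.shape[0] for i in ims); cv2.imwrite('pics/g1.png',np.hstack([i[:h] for i in ims]))
```

```text
(no output)
```

View pics/g1.png

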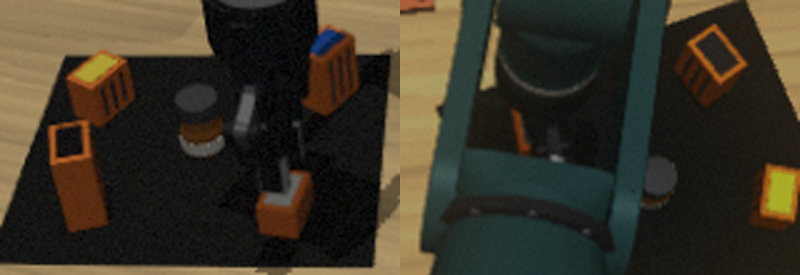

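```bash
python3 -m pendant '[[0,0,0,0,0,0,0.15],[0,0,0,0,0,0,0.15],[0,0,0,0,0,0,0.15]]' 40
python3 - <<'E'
from h import *
p=r.read_camera('scene'); im=cv2.cvtColor(p['img'],cv2.COLOR_RGB2BGR)[190:290,160:260]
cv2.imwrite('pics/g2.png',cv2.resize(im,(600,600),interpolation=cv2.INTER_CUBIC))
for X in([.5935,-.1111,.024],[.5935,-.1111,.005],[.594,-.112,.031],[.616,-.112,.031],[.616,-.112,.003]): print(X,np.round((proj(p,X)[0]-[160,190])*6))
E
```

```text
time_s: 7.6
eef_pos: [0.5935, -0.1112, 0.024]
tool_rot: [0.482, 0.518, -0.482, 0.518]
force: [-0.1, -0.2, 0.2]
opening: 0.15
[0.5935, -0.1111, 0.024] [325. 411.]
[0.5935, -0.1111, 0.005] [331. 455.]
[0.594, -0.112, 0.031] [319. 395.]
[0.616, -0.112, 0.031] [294. 444.]
[0.616, -0.112, 0.003] [303. 508.]
```

View pics/g2.png

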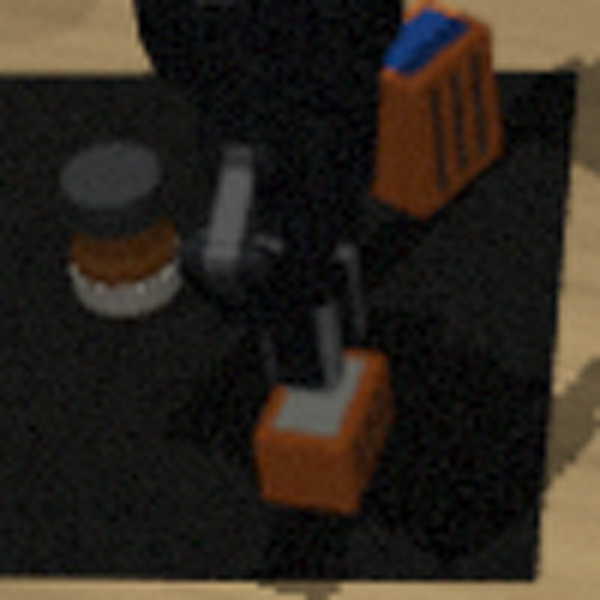

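Run:
```python
from h import *
ims=[]
for n,c in(('scene',(200,280,180,260)),('top',(150,230,290,370))):
    p=r.read_camera(n); a,b,d,e=c; im=p['img'][a:b,d:e,::-1]
    im=(255*(im/255.)**.45).astype(np.uint8)
    im=cv2.resize(im,(400,400),interpolation=cv2.INTER_CUBIC)
    for X,col in(([.5935,-.1111,.024],(255,255,0)),([.5935,-.1111,.005],(0,255,0)),([.594,-.112,.031],(255,0,255))):
        u=(proj(p,X)[0]-[d,a])*5+2; cv2.circle(im,tuple(int(t) for t in u),3,col,1)
    ims.append(im)
cv2.imwrite('pics/g3.png',np.hstack(ims))
print(r.get_obs()['ft_torque'],r.get_obs()['joint_efforts'])
```

```text
[-0.0087936   0.02273012  0.05003124] [ 4.83534095e-04 -4.20330262e+01 -2.86334091e+01  2.13411304e-04
  9.34557102e-04  9.95635617e-06]
```

View pics/g3.png

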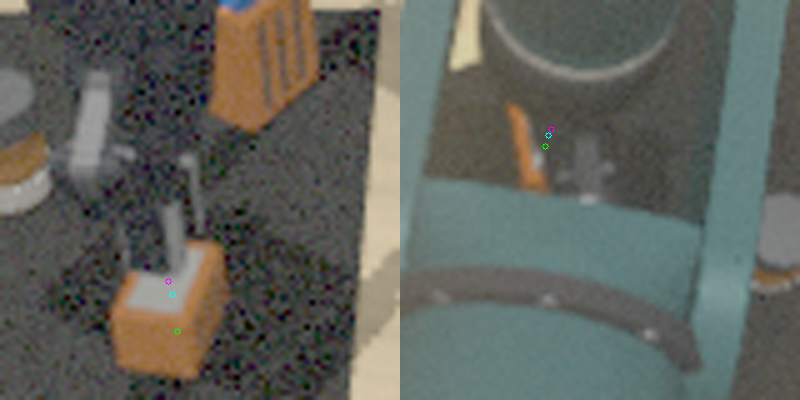

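```bash
python3 -m pendant '[[0,0,0,-3,0,0,0.15],[0,0,0,-4,0,0,0.15],[0,0,0,-5,0,0,0.15],[0,0,0,0,0,0,0.15],[0,0,0,0,0,0,0.15]]' 40
cat > look.py <<'E'
from h import *
import sys
o=r.get_obs(); t=np.array(o['eef_pos'])
p=r.read_camera('scene')
u=proj(p,t)[0]; d,a=int(u[0])-50,int(u[1])-50
im=p['img'][max(a,0):a+100,max(d,0):d+100,::-1]; im=(255*(im/255.)**.45).astype(np.uint8); im=cv2.resize(im,(600,600),interpolation=cv2.INTER_CUBIC)
for z,c in((0,(255,255,0)),(.019,(0,255,0))):
    v=(proj(p,t-[0,0,z])[0]-[d,a])*6+2.5; cv2.circle(im,tuple(int(q) for q in v),3,c,1)
cv2.imwrite('pics/%s.png'%sys.argv[1],im)
E
python3 look.py g4
```

```text
time_s: 8.38
eef_pos: [0.5933, -0.1111, 0.1437]
tool_rot: [0.482, 0.518, -0.482, 0.518]
force: [0.1, 0.2, -0.1]
opening: 0.147
```

View pics/g4.png

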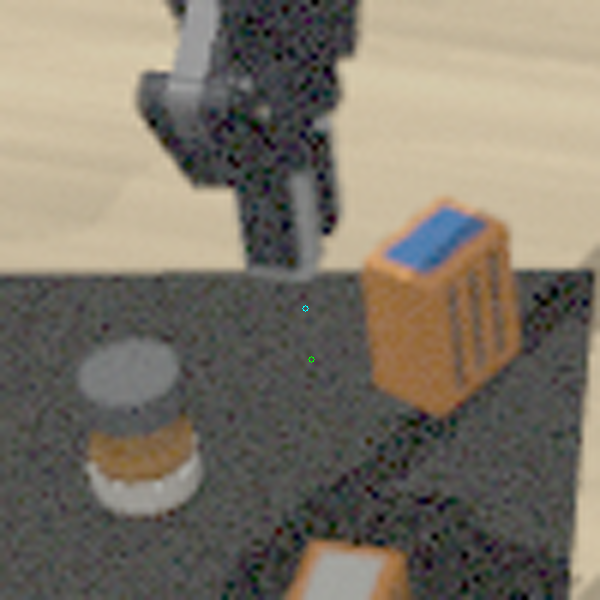

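Run:
```python
from h import *
p=r.read_camera('top'); o=r.get_obs(); t=np.array(o['eef_pos'])
im=(255*(p['img'][130:250,270:420,::-1]/255.)**.45).astype(np.uint8); im=cv2.resize(im,None,fx=5,fy=5,interpolation=cv2.INTER_CUBIC)
for z,c in((0,(255,255,0)),(.019,(0,255,0))):
    v=(proj(p,t-[0,0,z])[0]-[270,130])*5+2; cv2.circle(im,tuple(int(q) for q in v),3,c,1)
cv2.imwrite('pics/g5.png',im)
for q in (p,r.read_camera('scene')):
    R=cv2.Rodrigues(np.array(q['rvec']))[0]; print('cam',-R.T@q['tvec'], 'axis',R[2])
p=r.read_camera('scene')
print([np.round(proj(p,X)[0],1) for X in ([.594,-.111,.144],[.594,-.111,.125],[.594,-.111,.155],[.56,-.111,.125])])
u=proj(p,t)[0]; print(u, 'tips at', [ (285/6+int(u[0])-50),(275/6+int(u[1])-50)])
```

```text
cam [ 0.28903924 -0.00208493  1.16244066] axis [ 0.20945012 -0.01423669 -0.97771569]
cam [1.24934238 0.21007252 0.71015514] axis [-0.74077895 -0.21717302 -0.63567478]
[array([207.3, 208.1]), array([208.4, 216.6]), array([206.6, 203. ]), array([215.4, 204.9])]
[207.84710201 208.49623603] tips at [204.5, 203.83333333333334]
```

View pics/g5.png

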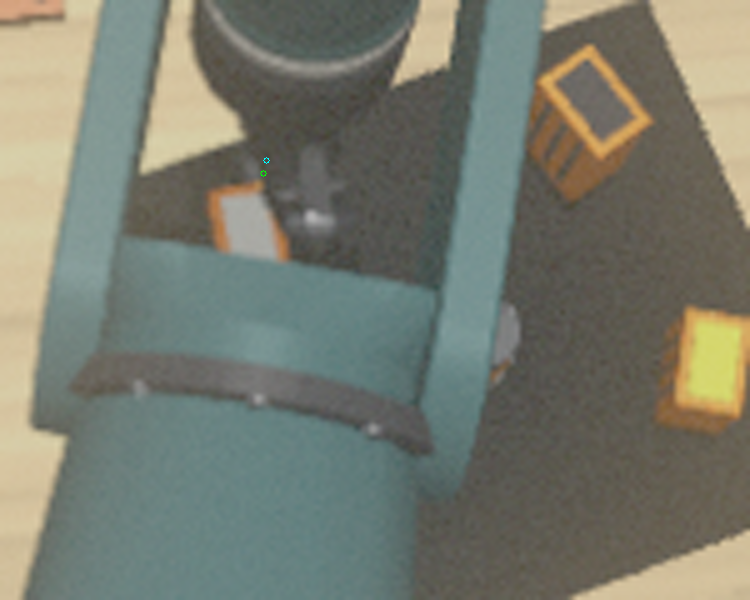

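```bash
python3 - <<'E'
from h import *
for n in('scene','top'): np.save('pics/c_%s.npy'%n,r.read_camera(n)['img'])
E
python3 -m pendant '[[0,0,0,0,0,0,1],[0,0,0,0,0,0,1],[0,0,0,0,0,0,1],[0,0,0,0,0,0,1],[0,0,0,0,0,0,1],[0,0,0,0,0,0,1]]'
python3 - <<'E'
from h import *
o=r.get_obs(); t=np.array(o['eef_pos']); out=[]
for n,(a,b,d,e) in (('scene',(140,240,150,250)),('top',(130,230,280,380))):
    p=r.read_camera(n); A=np.load('pics/c_%s.npy'%n)
    row=[]
    for I in(A,p['img']):
        im=(255*(I[a:b,d:e,::-1]/255.)**.4).astype(np.uint8); im=cv2.resize(im,None,fx=3.8,fy=3,interpolation=cv2.INTER_CUBIC) if 0 else cv2.resize(im,(300,300),interpolation=cv2.INTER_CUBIC)
        for z,c in((0,(255,255,0)),(.019,(0,255,0))):
            v=(proj(p,t-[0,0,z])[0]-[d,a])*3+1; cv2.circle(im,tuple(int(q) for q in v),2,c,1)
        row.append(im)
    out.append(np.hstack(row))
cv2.imwrite('pics/g6.png',np.vstack(out))
E
```

```text
time_s: 9.43
eef_pos: [0.5935, -0.1112, 0.144]
tool_rot: [0.482, 0.518, -0.482, 0.518]
force: [-0.3, -0.2, -1.2]
opening: 1.001
```

View pics/g6.png

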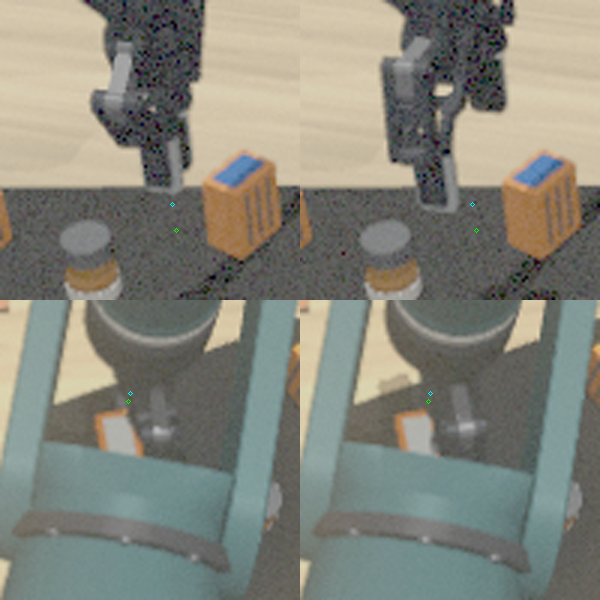

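Run:
```python
from h import *
o=r.get_obs(); t=np.array(o['eef_pos']); out=[]
for n,(a,b,d,e) in (('scene',(90,240,140,290)),('top',(90,240,270,420))):
    p=r.read_camera(n)
    im=(255*(p['img'][a:b,d:e,::-1]/255.)**.4).astype(np.uint8); im=cv2.resize(im,(400*1,400),interpolation=cv2.INTER_CUBIC); f=400/150
    for k in range(-1,6):
        v=(proj(p,t+[0,0,.05*k])[0]-[d,a])*f+1; cv2.circle(im,tuple(int(q) for q in v),3,(255,255,0) if k else (0,0,255),-1)
    out.append(im)
cv2.imwrite('pics/g7.png',np.hstack(out))
```

```text
(no output)
```

View pics/g7.png

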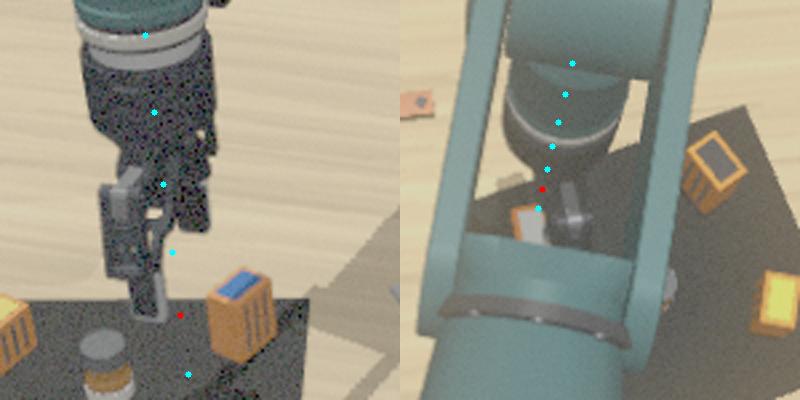

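```bash
python3 -m pendant '[[0,0,0,4,0,0,0.8],[0,0,0,4,0,0,0.8],[0,0,0,3,0,0,0.8],[0,0,0,1.5,0,0,0.8],[0,0,0,0.7,0,0,0.8],[0,0,0,0.5,0,0,0.8],[0,0,0,0.5,0,0,0.8],[0,0,0,0,0,0,0.8]]'
cat > look.py <<'E'
from h import *
import sys
o=r.get_obs(); t=np.array(o['eef_pos']); out=[]
for n in ('scene','top'):
    p=r.read_camera(n); c=proj(p,t)[0]; d,a=int(c[0])-40,int(c[1])-50
    im=(255*(p['img'][a:a+80,d:d+80,::-1]/255.)**.4).astype(np.uint8); im=cv2.resize(im,(400,400),interpolation=cv2.INTER_CUBIC)
    for z,col in((0,(0,0,255)),(.05,(255,255,0))):
        v=(proj(p,t+[0,0,z])[0]-[d,a])*5+2; cv2.circle(im,tuple(int(q) for q in v),3,col,-1)
    out.append(im)
cv2.imwrite('pics/%s.png'%sys.argv[1],np.hstack(out))
E
python3 look.py g8
```

```text
time_s: 10.62
eef_pos: [0.5937, -0.1112, 0.0023]
tool_rot: [0.482, 0.518, -0.482, 0.518]
force: [-0.3, -0.1, -0.6]
opening: 0.801
```

View pics/g8.png

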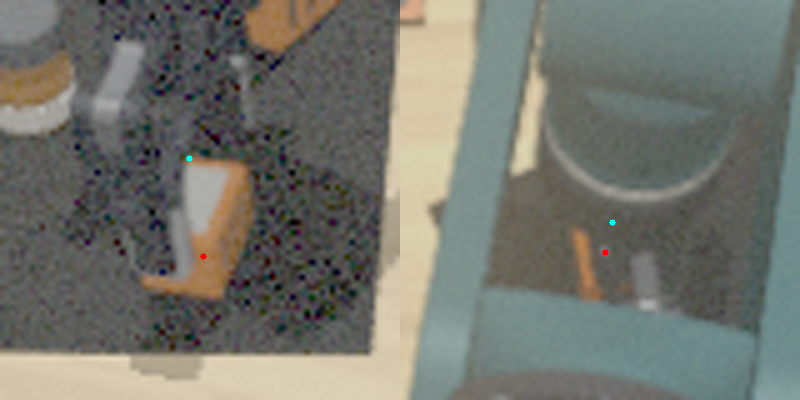

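```bash
python3 - <<'E'
from h import *
o=r.get_obs(); t=np.array(o['eef_pos'])
p=r.read_camera('scene'); c=proj(p,t)[0]; d,a=int(c[0])-40,int(c[1])-50
for y in(-.111,-.118):
  for z in (.0,.01,.02,.03): print(y,z,np.round((proj(p,[.5937+.034,y,z])[0]-[d,a])*5+2))
E
python3 -m pendant '[[0,0,0,0,0,-0.3,0.8],[0,0,0,0,0,-0.3,0.8],[0,0,0,0,0,0,0.8]]'
python3 look.py g9
```

```text
-0.111 0.0 [172. 324.]
-0.111 0.01 [169. 305.]
-0.111 0.02 [166. 286.]
-0.111 0.03 [163. 266.]
-0.118 0.0 [154. 320.]
-0.118 0.01 [151. 301.]
-0.118 0.02 [148. 282.]
-0.118 0.03 [145. 263.]
time_s: 11.15
eef_pos: [0.5931, -0.1048, 0.0021]
tool_rot: [0.482, 0.518, -0.481, 0.518]
force: [-0.8, 0.8, 0.8]
opening: 0.801
```

View pics/g9.png

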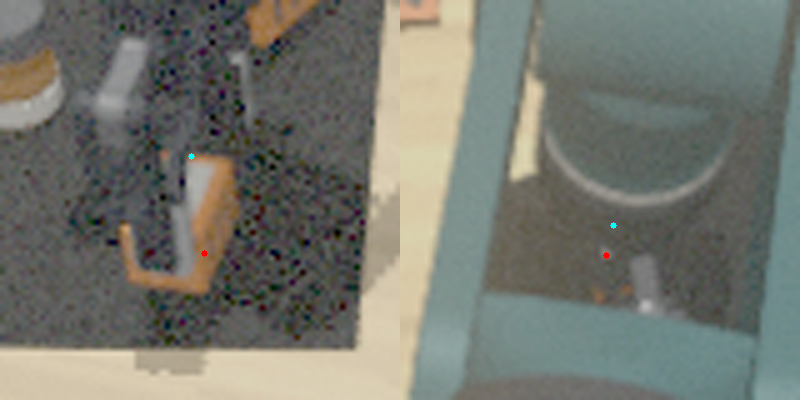

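```bash
python3 -m pendant '[[0,0,0,0.4,0,0,0.8],[0,0,0,0.3,0,0,0.8],[0,0,0,0,0,0,0.5],[0,0,0,0,0,0,0.4],[0,0,0,0,0,0,0.4],[0,0,0,0,0,0,0.4],[0,0,0,0,0,0,0.4],[0,0,0,0,0,0,0.4]]' 40
python3 look.py g10
```

```text
time_s: 12.25
eef_pos: [0.593, -0.1052, -0.0051]
tool_rot: [0.482, 0.518, -0.482, 0.518]
force: [0.5, 0.4, -0.7]
opening: 0.5
```

View pics/g10.png

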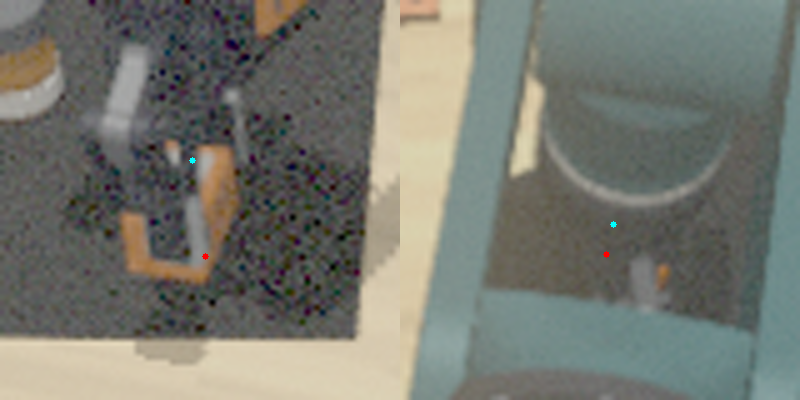

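```bash
python3 -m pendant '[[0,0,0,-1.5,0,0,0.4],[0,0,0,-4,0,0,0.4],[0,0,0,-4.5,0,0,0.4],[0,0,0,-3,0,0,0.4],[0,0,0,0,-0.81,-5.12,0.4],[0,0,0,0,-0.81,-5.12,0.4],[0,0,0,0,-0.81,-5.12,0.4],[0,0,0,0,-0.81,-5.12,0.4],[0,0,0,0,-0.81,-5.12,0.4],[0,0,0,0,-0.81,-5.12,0.4],[0,0,0,0,-0.81,-5.12,0.4],[0,0,0,0,-0.81,-5.12,0.4],[-8,0,0,0,0,0,0.4],[-8,0,0,0,0,0,0.4],[-7.9,0,0,0,0,0,0.4],[0,0,0,2,0,0,0.4],[0,0,0,2,0,0,0.4],[0,0,0,0,0,0,0.4]]' 40
python3 - <<'E'
from h import *
o=r.get_obs(); print(np.round(o['eef_pos'],4),round(o['opening'],3))
t=np.array(o['eef_pos']); out=[]
for n in ('scene','top'):
    p=r.read_camera(n); c=proj(p,[.53,.24,.05])[0]; d,a=max(0,int(c[0])-80),max(0,int(c[1])-80)
    im=(255*(p['img'][a:a+160,d:d+160,::-1]/255.)**.6).astype(np.uint8); im=cv2.resize(im,(400,400),interpolation=cv2.INTER_CUBIC)
    for z,col in((0,(0,0,255)),(.03,(255,255,0))):
        v=(proj(p,t+[0,0,z])[0]-[d,a])*2.5+2; cv2.circle(im,tuple(int(q) for q in v),3,col,-1)
    out.append(im)
cv2.imwrite('pics/g11.png',np.hstack(out))
E
```

```text
time_s: 14.6
eef_pos: [0.4978, 0.2982, 0.084]
tool_rot: [0.363, 0.607, -0.365, 0.606]
force: [-0.2, -0.7, -1.2]
opening: 0.506
[0.4978 0.2982 0.084 ] 0.506
```

View pics/g11.png

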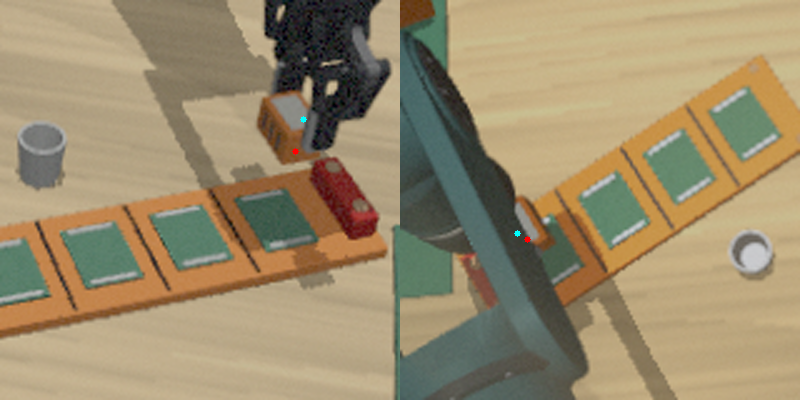

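```bash
cat > fith.py <<'E'
# fithold: k, zoom view of held spacer; args: name k x y z yaw -> overlays box
from h import *
import sys
n=sys.argv[1]; k=int(sys.argv[2]); v=[float(a) for a in sys.argv[3:7]]
v[3]=np.radians(v[3]); out=[]
for nm in('scene','top'):
    p=r.read_camera(nm); B=boxc(*v,.044,.03,H[k]); C=proj(p,B); c=C.mean(0); d,a=int(c[0])-33,int(c[1])-33
    im=(255*(p['img'][a:a+66,d:d+66,::-1]/255.)**.6).astype(np.uint8); im=cv2.resize(im,(396,396),interpolation=cv2.INTER_CUBIC)
    C=(C-[d,a])*6+2.5
    for i in range(8):
        for b in(1,2,4):
            if not i&b: cv2.line(im,*[tuple(int(t) for t in C[j]) for j in(i,i|b)],(255,255,0),1)
    out.append(im)
cv2.imwrite('pics/%s.png'%n,np.hstack(out))
E
python3 fith.py g12 1 .494 .293 .112 28
```

```text
(no output)
```

View pics/g12.png

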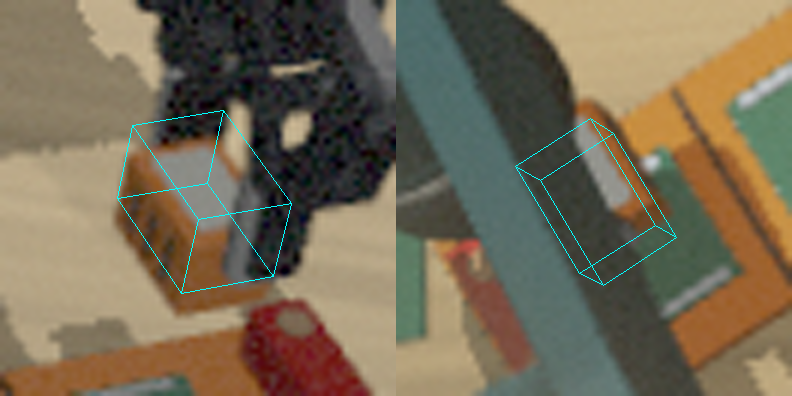

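Run:
```python
from h import *
v=[.494,.293,.112,np.radians(28)]
for nm in('scene','top'):
    p=r.read_camera(nm); B=boxc(*v,.044,.03,H[1]); C=proj(p,B); c=C.mean(0); d,a=int(c[0])-33,int(c[1])-33
    print(nm,d,a,[(i,np.round((C[i]-[d,a])*6+2.5).tolist()) for i in range(8)])
```

```text
scene 413 190 [(0, [118.0, 199.0]), (1, [133.0, 126.0]), (2, [207.0, 183.0]), (3, [224.0, 111.0]), (4, [181.0, 294.0]), (5, [199.0, 220.0]), (6, [273.0, 277.0]), (7, [292.0, 203.0])]
top 98 198 [(0, [281.0, 238.0]), (1, [259.0, 225.0]), (2, [207.0, 285.0]), (3, [184.0, 274.0]), (4, [217.0, 133.0]), (5, [194.0, 118.0]), (6, [144.0, 180.0]), (7, [120.0, 166.0])]
```

Run:
```python
from h import *
for nm,(d,a,w,h) in {'scene':(385,180,50,50),'top':(110,175,60,50)}.items():
    p=r.read_camera(nm)
    c=proj(p,[.494,.293,.112])[0]; d,a=int(c[0])-22,int(c[1])-22
    im=(255*(p['img'][a:a+44,d:d+44,::-1]/255.)**.5).astype(np.uint8); im=cv2.resize(im,(572,572),interpolation=cv2.INTER_LINEAR); print(nm,d,a)
    for i in range(0,44,4): cv2.putText(im,str(d+i),(i*13,10),0,.35,(0,0,255),1); cv2.putText(im,str(a+i),(0,i*13+10),0,.35,(0,0,255),1); cv2.line(im,(i*13,0),(i*13,572),(120,120,120),1); cv2.line(im,(0,i*13),(572,i*13),(120,120,120),1)
    cv2.imwrite('pics/z_%s.png'%nm,im)
```

```text
scene 424 201
top 109 209
```

View pics/z_scene.png

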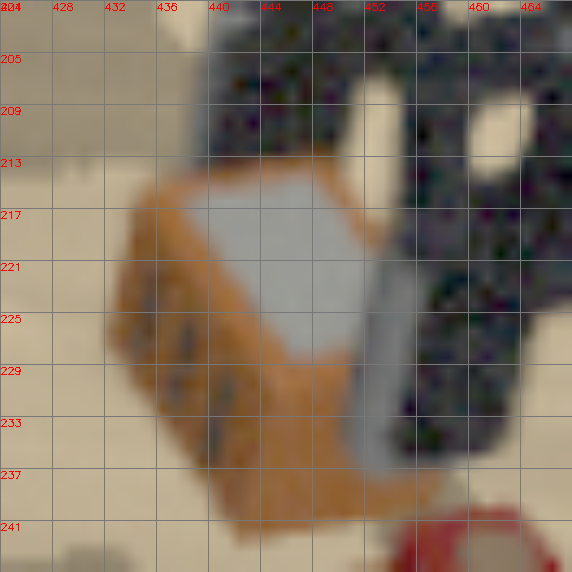

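View pics/z_top.png

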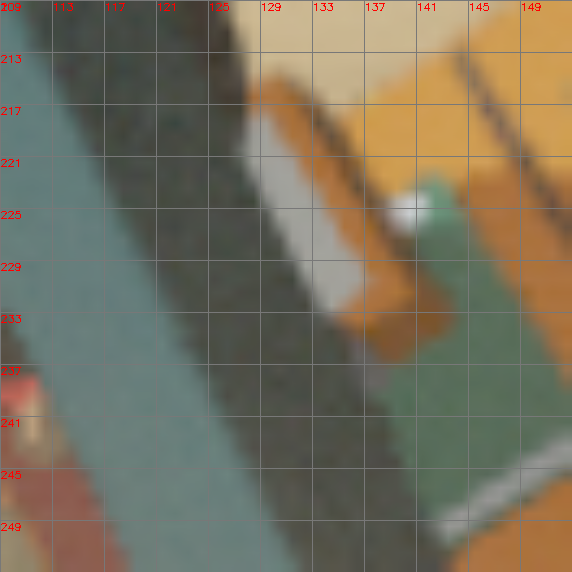

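Run:
```python
from h import *
P={n:r.read_camera(n) for n in('scene','top')}
O=[('scene',1,434.0,215.0),('scene',0,431.8,227),('scene',5,444.3,229.3),('scene',4,442,242.3),('scene',3,448.9,212.4),('top',5,130.6,214.3),('top',1,139.9,232.3),('top',0,143.5,233.5)]
def f(v,O=O): 
    B=boxc(*v,.044,.03,.028); return np.concatenate([proj(P[n],B[i])[0]-[a,b] for n,i,a,b in O])
s=least_squares(f,[.494,.293,.112,.49]); print(np.round(s.x,4),np.degrees(s.x[3]),np.round(s.fun.reshape(-1,2),1).tolist())
for sel in('scene','top'):
    OO=[o for o in O if o[0]==sel]
    s=least_squares(lambda v:f(np.r_[v[:2],.103,v[2]],OO),[.494,.293,.49]); print(sel,np.round(s.x,4),np.degrees(s.x[2]))
print(r.get_obs()['eef_pos'])
```

```text
[0.5016 0.2929 0.1089 0.4668] 26.746145358307572 [[0.4, -0.7], [0.0, -0.5], [0.5, 1.0], [-0.0, 0.3], [0.8, -0.4], [-0.0, -0.4], [1.0, -0.4], [1.0, 0.6]]
scene [0.4943 0.293  0.4797] 27.483803584219455
top [0.5033 0.2959 0.4372] 25.04986178352444
[0.49910396 0.29876122 0.08547154]
```

```bash
python3 -m pendant '[[0,0,0,1.5,0.05,-0.3,0.4],[0,0,0,2.5,0.05,-0.3,0.4],[0,0,0,2,0,0,0.4],[0,0,0,1,0,0,0.4],[0,0,0,0.5,0,0,0.4],[0,0,0,0.15,0,0,0.4],[0,0,0,0,0,0,0.4]]' 40; python3 st.py
```

```text
time_s: 15.98
eef_pos: [0.4975, 0.3047, 0.0093]
tool_rot: [0.364, 0.606, -0.364, 0.606]
force: [-0.1, 0.6, -0.9]
opening: 0.507
t 15.97 p [0.4975 0.3047 0.0093] jaw deg 28.03 toolx [ 0.001  0.001 -1.   ] q [ 0.452  0.282  1.557  0.     1.301 -0.037] F [-0.1  0.6 -0.9] op 0.507
```

```bash
python3 fith.py g13 1 .4995 .2988 .029 28
```

```text
(no output)
```

View pics/g13.png

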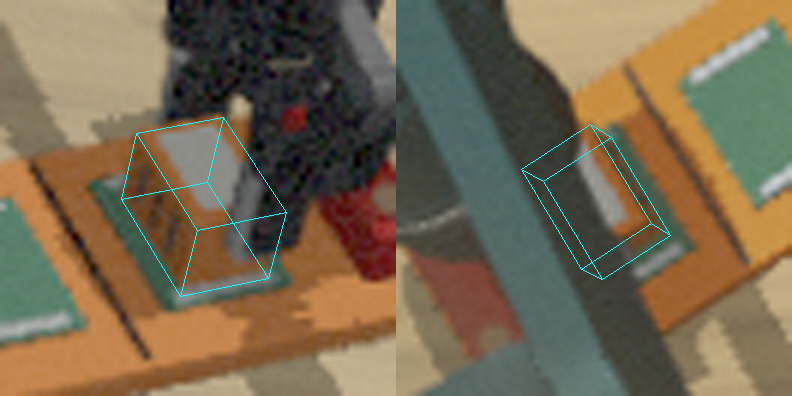

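```bash
python3 -m pendant '[[0,0,0,0.15,0,0,0.4],[0,0,0,0.1,0,0,0.4],[0,0,0,0,0,0,0.4]]' 40; python3 -m pendant '[[0,0,0,0,0,0,0.58],[0,0,0,0,0,0,0.65],[0,0,0,0,0,0,0.75],[0,0,0,0,0,0,0.75],[0,0,0,-2,0,0,0.75],[0,0,0,-5,0,0,0.75],[0,0,0,-5,0,0,0.75],[0,0,0,-3,0,0,0.75]]'; python3 st.py .5108 -.301 .10 164
```

```text
time_s: 16.45
eef_pos: [0.4972, 0.3046, 0.0069]
tool_rot: [0.364, 0.606, -0.364, 0.606]
force: [-2.1, -0.8, 4.8]
opening: 0.503
time_s: 17.45
eef_pos: [0.498, 0.305, 0.1596]
tool_rot: [0.365, 0.605, -0.363, 0.607]
force: [1.0, 0.2, -0.3]
opening: 0.748
t 17.45 p [0.498  0.305  0.1596] jaw deg 28.03 toolx [ 0.004  0.002 -1.   ] q [ 0.452  0.174  1.376  0.     1.587 -0.037] F [ 1.   0.2 -0.3] op 0.748
rot(tool,deg) [-1.3597e+02  3.2000e-01 -1.2000e-01]  q6 if +/-
   shift now frame cm [  5.83 -27.38  54.09]  shift in target frame cm [  5.96 -17.93 -57.9 ]
rot(tool,deg) [44.03 -0.1  -0.26]  q6 if +/-
   shift now frame cm [  5.83 -27.38  54.09]  shift in target frame cm [ 5.96 17.93 57.9 ]
```

```bash
python3 -m pendant '[[8.8,0,0,0,0,0,0.75],[8.8,0,0,0,0,0,0.75],[8.8,0,0,0,0,0,0.75],[8.8,0,0,0,0,0,0.75],[8.8,0,0,0,0,0,0.75],[0,0,0,0.5,1.63,5.26,0.75],[0,0,0,0.5,1.63,5.26,0.75],[0,0,0,0.5,1.63,5.26,0.75],[0,0,0,0.5,1.63,5.26,0.75],[0,0,0,0.5,1.63,5.26,0.75],[0,0,0,0.5,1.63,5.26,0.75],[0,0,0,0.5,1.63,5.26,0.75],[0,0,0,0.5,1.63,5.26,0.75],[0,0,0,0.5,1.63,5.26,0.75],[0,0,0,0.5,1.63,5.26,0.75],[0,0,0,0.5,1.63,5.26,0.75],[0,0,0,0,0,0,0.75]]'; python3 st.py .510 -.301 .003 164
cat > chk.py <<'E'
from h import *
import sys
# fit placed spacers: args name k...
ps=[r.read_camera(n) for n in('scene','top')]
v=(.4995,.2988,np.radians(-62.2))
for n,p in zip('st',ps):
    c=proj(p,[v[0]+.105*np.cos(v[2]),v[1]+.105*np.sin(v[2]),.03])[0]; d,a=max(0,int(c[0])-100),int(c[1])-75
    im=(255*(p['img'][a:a+150,d:d+200,::-1]/255.)**.6).astype(np.uint8); im=cv2.resize(im,None,fx=4,fy=4,interpolation=cv2.INTER_CUBIC)
    for k in map(int,sys.argv[2:]):
        X=v[0]+.07*(k-1)*np.cos(v[2]),v[1]+.07*(k-1)*np.sin(v[2])
        C=(proj(p,boxc(*X,.015+H[k]/2,v[2]-np.pi/2,.044,.03,H[k]))-[d,a])*4+1.5
        for i in range(8):
            for b in(1,2,4):
                if not i&b: cv2.line(im,*[tuple(int(t) for t in C[j]) for j in(i,i|b)],(255,255,0),1)
    cv2.imwrite('pics/%s_%s.png'%(sys.argv[1],n),im)
E
python3 chk.py c1 1; python3 look.py g14
```

```text
time_s: 19.58
eef_pos: [0.5092, -0.3047, 0.0999]
tool_rot: [-0.565, -0.424, 0.566, -0.424]
force: [0.3, 1.3, 0.1]
opening: 0.751
t 19.57 p [ 0.5092 -0.3047  0.0999] jaw deg -16.27 toolx [-0.001 -0.    -1.   ] q [-6.340e-01  2.300e-01  1.430e+00 -1.000e-03  1.482e+00 -3.500e-01] F [0.3 1.3 0.1] op 0.751
rot(tool,deg) [ 1.7973e+02  1.0000e-01 -4.0000e-02]  q6 if +/-
   shift now frame cm [ 9.69 -0.02 -0.38]  shift in target frame cm [9.69 0.03 0.38]
rot(tool,deg) [-0.27  0.03  0.07]  q6 if +/-
   shift now frame cm [ 9.69 -0.02 -0.38]  shift in target frame cm [ 9.69 -0.03 -0.38]
```

View pics/c1_t.png

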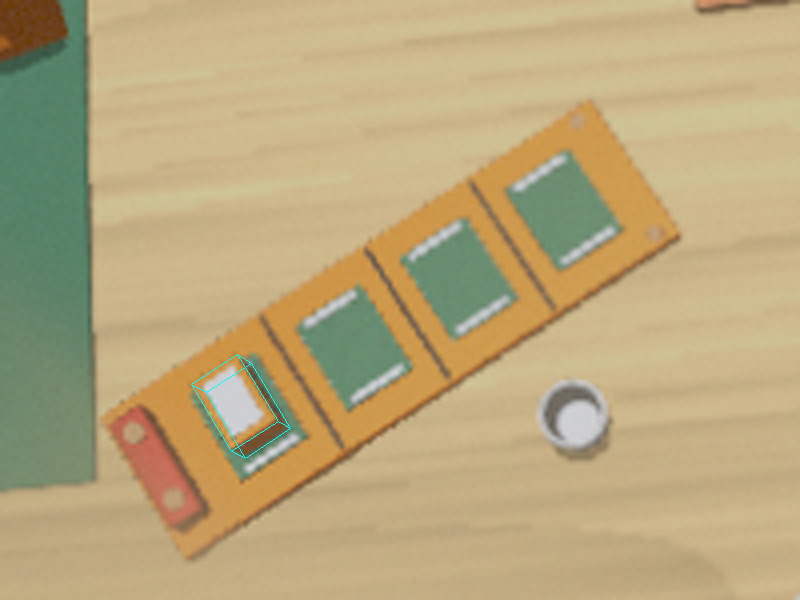

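View pics/g14.png

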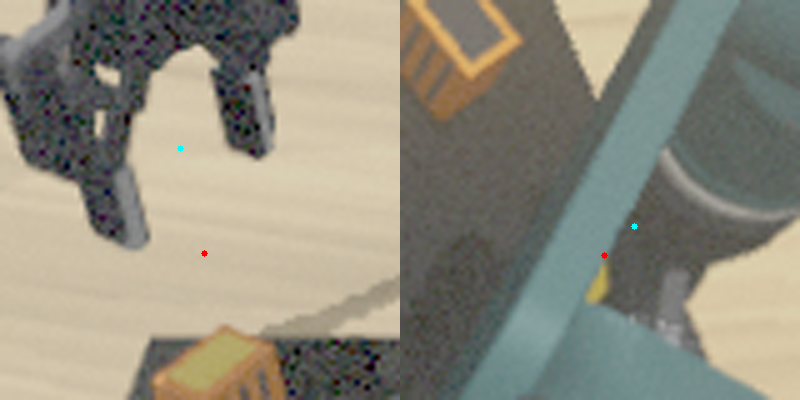

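View pics/c1_s.png

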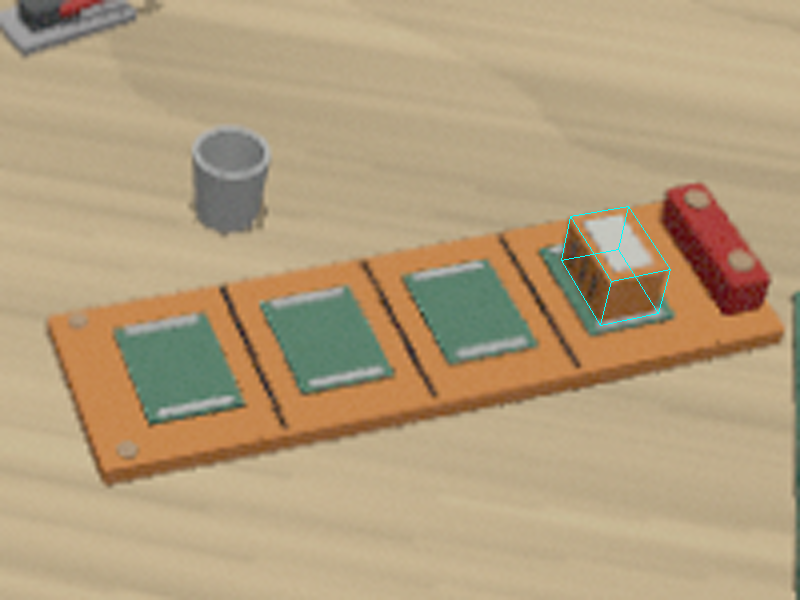

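```bash
python3 -m pendant '[[0,0,0,2,0,-0.2,0.75],[0,0,0,3,0,-0.18,0.75],[0,0,0,2.5,0,0,0.75],[0,0,0,1.3,0,0,0.75],[0,0,0,0.6,0,0,0.75],[0,0,0,0.29,0,0,0.75],[0,0,0,0,0,0,0.75]]'; python3 st.py; python3 look.py g15
```

```text
time_s: 20.65
eef_pos: [0.5118, -0.2978, 0.0049]
tool_rot: [0.565, 0.425, -0.564, 0.426]
force: [-0.8, 0.7, -0.2]
opening: 0.748
t 20.65 p [ 0.5118 -0.2978  0.0049] jaw deg -15.96 toolx [ 0.001 -0.001 -1.   ] q [-0.623  0.304  1.538  0.     1.298 -0.344] F [-0.8  0.7 -0.2] op 0.748
```

View pics/g15.png

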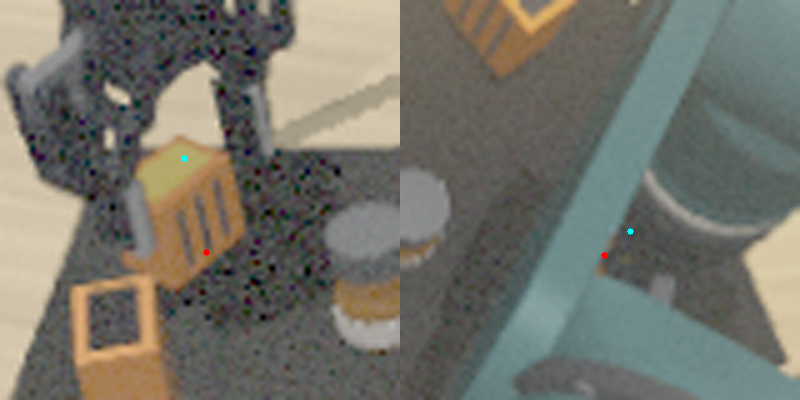

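```bash
python3 -m pendant '[[0,0,0,0.1,0,0.1,0.6],[0,0,0,0,0,0,0.5],[0,0,0,0,0,0,0.4],[0,0,0,0,0,0,0.4],[0,0,0,0,0,0,0.4],[0,0,0,0,0,0,0.4]]' 40; python3 look.py g16
```

```text
time_s: 21.5
eef_pos: [0.5113, -0.2989, 0.0037]
tool_rot: [0.565, 0.425, -0.565, 0.426]
force: [0.1, -0.6, 6.1]
opening: 0.505
```

View pics/g16.png

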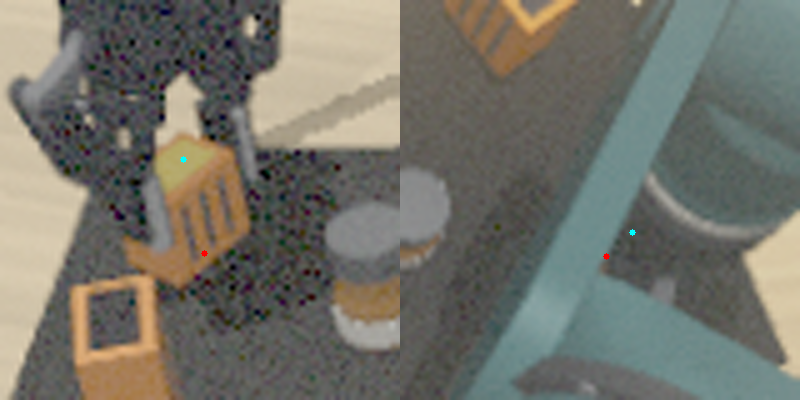

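```bash
python3 -m pendant '[[0,0,0,-1.5,0,0,0.4],[0,0,0,-4,0,0,0.4],[0,0,0,-4.5,0,0,0.4],[0,0,0,-1.5,0,0,0.4],[0,0,0,0,0,0,0.4]]' 40
python3 - <<'E'
from h import *
p=r.read_camera('top'); v=(.4995,.2988,np.radians(-62.2))
c=proj(p,[v[0]+.105*np.cos(v[2]),v[1]+.105*np.sin(v[2]),.03])[0]; d,a=max(0,int(c[0])-100),int(c[1])-75
def w(u,z=.015):
    o,q=ray(p,(np.array(u)-1.5)/4+[d,a]); return o+q*(z-o[2])/q[2]
for Q in([(300,330),(362,287),(412,367),(348,410)],[(403,260),(465,219),(517,298),(455,340)],[(508,188),(570,150),(622,230),(560,270)]): print(np.round(np.mean([w(u) for u in Q],0),4))
E
python3 st.py .530 .243 .10 28
```

```text
time_s: 22.22
eef_pos: [0.5112, -0.2985, 0.1186]
tool_rot: [0.565, 0.425, -0.564, 0.426]
force: [-0.2, -0.2, -0.4]
opening: 0.505
[0.5289 0.2365 0.015 ]
[0.5626 0.1752 0.015 ]
[0.5968 0.1134 0.015 ]
t 22.27 p [ 0.5103 -0.2979  0.1167] jaw deg -15.96 toolx [-0.002  0.001 -1.   ] q [-0.624  0.215  1.414  0.     1.515 -0.346] F [-0.1 -0.3 -1.4] op 0.502
rot(tool,deg) [-43.96  -0.1    0.09]  q6 if +/-
   shift now frame cm [  1.75 -12.98 -52.55]  shift in target frame cm [  1.67  27.13 -46.84]
rot(tool,deg) [1.3604e+02 1.2000e-01 1.2000e-01]  q6 if +/-
   shift now frame cm [  1.75 -12.98 -52.55]  shift in target frame cm [  1.67 -27.13  46.84]
```

```bash
python3 -m pendant '[[0,0,0,0,-1.3,-5.26,0.4],[0,0,0,0,-1.3,-5.26,0.4],[0,0,0,0,-1.3,-5.26,0.4],[0,0,0,0,-1.3,-5.26,0.4],[0,0,0,0,-1.3,-5.26,0.4],[0,0,0,0,-1.3,-5.26,0.4],[0,0,0,0,-1.3,-5.26,0.4],[0,0,0,0,-1.3,-5.26,0.4],[0,0,0,0,-1.3,-5.26,0.4],[0,0,0,0,-1.3,-5.26,0.4],[-8.8,0,0,0,0,0,0.4],[-8.8,0,0,0,0,0,0.4],[-8.8,0,0,1,0,0,0.4],[-8.8,0,0,2,0,0,0.4],[-8.8,0,0,2,0,0,0.4],[0,0,0,0,0,0,0.4],[0,0,0,0,0,0,0.4]]' 40; python3 st.py .530 .244 .0157 28; python3 fith.py g17 2 .532 .237 .085 28
```

```text
time_s: 24.4
eef_pos: [0.5302, 0.2428, 0.0672]
tool_rot: [0.364, 0.606, -0.365, 0.605]
force: [0.8, 0.2, 0.2]
opening: 0.506
t 24.4 p [0.5302 0.2428 0.0672] jaw deg 27.91 toolx [-0.002 -0.    -1.   ] q [ 0.332  0.232  1.496  0.     1.416 -0.155] F [0.8 0.2 0.2] op 0.506
rot(tool,deg) [-0.09 -0.02  0.1 ]  q6 if +/-
   shift now frame cm [ 5.15  0.05 -0.11]  shift in target frame cm [ 5.15  0.04 -0.11]
rot(tool,deg) [1.7991e+02 1.6000e-01 4.0000e-02]  q6 if +/-
   shift now frame cm [ 5.15  0.05 -0.11]  shift in target frame cm [ 5.15 -0.04  0.11]
```

View pics/g17.png

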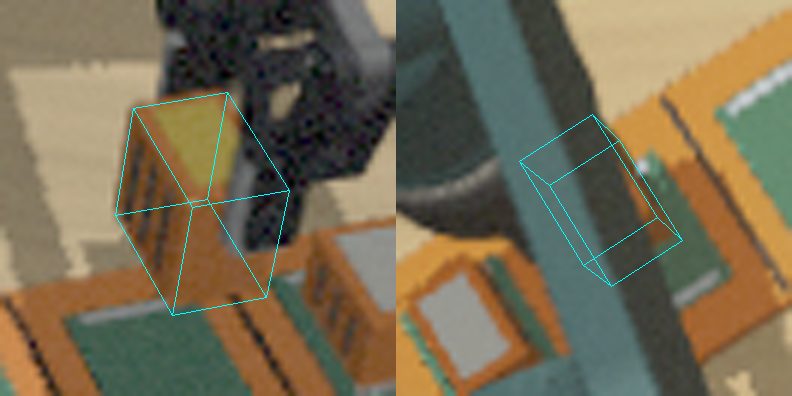

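```bash
python3 -m pendant '[[0,0,0,1.5,0,0,0.4],[0,0,0,2,0,-0.1,0.4],[0,0,0,1,0,0,0.4],[0,0,0,0.4,0,0,0.4],[0,0,0,0.15,0,0,0.4],[0,0,0,0,0,0,0.4],[0,0,0,0.1,0,0,0.4],[0,0,0,0.1,0,0,0.4],[0,0,0,0,0,0,0.4]]' 40; python3 fith.py g18 2 .5315 .237 .036 28
```

```text
time_s: 25.62
eef_pos: [0.5303, 0.2439, 0.0158]
tool_rot: [0.364, 0.606, -0.364, 0.606]
force: [0.1, 0.1, -0.7]
opening: 0.506
```

View pics/g18.png

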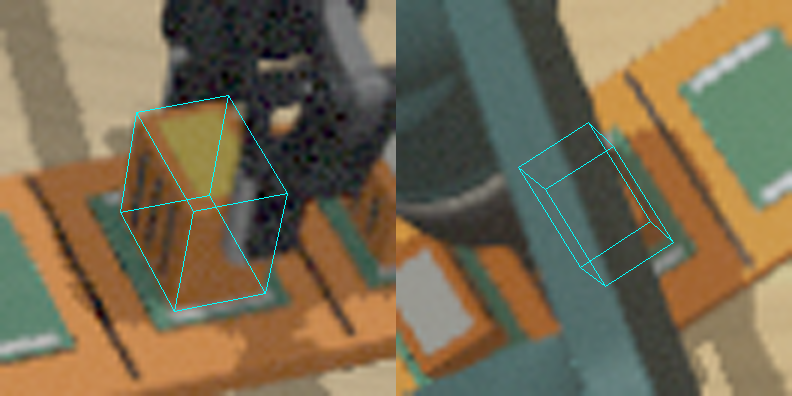

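```bash
python3 -m pendant '[[0,0,0,0.1,0,0,0.4],[0,0,0,0.1,0,0,0.4],[0,0,0,0,0,0,0.4]]' 40; python3 -m pendant '[[0,0,0,0,0,0,0.58],[0,0,0,0,0,0,0.65],[0,0,0,0,0,0,0.75],[0,0,0,0,0,0,0.75],[0,0,0,-2,0,0,0.75],[0,0,0,-5,0,0,0.75],[0,0,0,-5,0,0,0.75],[0,0,0,-1,0,0,0.75],[0,0,0,0,0,0,0.75]]'; python3 st.py .4505 -.1222 .10 160.5
```

```text
time_s: 26.1
eef_pos: [0.5303, 0.244, 0.0157]
tool_rot: [0.364, 0.606, -0.364, 0.606]
force: [-4.4, -2.2, 8.5]
opening: 0.507
time_s: 27.22
eef_pos: [0.5305, 0.244, 0.1442]
tool_rot: [0.364, 0.606, -0.364, 0.607]
force: [-0.4, 0.6, -0.9]
opening: 0.751
t 27.23 p [0.5305 0.244  0.1442] jaw deg 28.04 toolx [ 0.001  0.001 -1.   ] q [ 0.334  0.183  1.396  0.     1.561 -0.155] F [-0.4  0.6 -0.9] op 0.751
rot(tool,deg) [-1.3246e+02  1.1000e-01 -4.0000e-02]  q6 if +/-
   shift now frame cm [  4.39 -24.29  28.56]  shift in target frame cm [  4.42  -4.68 -37.19]
rot(tool,deg) [ 4.754e+01 -3.000e-02 -9.000e-02]  q6 if +/-
   shift now frame cm [  4.39 -24.29  28.56]  shift in target frame cm [ 4.42  4.68 37.19]
```

```bash
python3 -m pendant '[[9.5,0,0,0,0,0,0.75],[9.5,0,0,0,0,0,0.75],[9.5,0,0,0,0,0,0.75],[9.5,0,0,0,0,0,0.75],[9.5,0,0,0,0,0,0.75],[0,0,0,0.63,0.67,5.31,0.75],[0,0,0,0.63,0.67,5.31,0.75],[0,0,0,0.63,0.67,5.31,0.75],[0,0,0,0.63,0.67,5.31,0.75],[0,0,0,0.63,0.67,5.31,0.75],[0,0,0,0.63,0.67,5.31,0.75],[0,0,0,0.63,0.67,5.31,0.75],[0,0,0,0,0,0,0.75],[0,0,0,0,0,0,0.75]]'; python3 st.py .450 -.1225 .010 160.5; python3 chk.py c2 1 2; python3 look.py g19
```

```text
time_s: 28.98
eef_pos: [0.4495, -0.1216, 0.0976]
tool_rot: [-0.577, -0.409, 0.578, -0.407]
force: [-0.1, 0.2, 0.3]
opening: 0.754
t 28.98 p [ 0.4495 -0.1216  0.0976] jaw deg -19.51 toolx [-0.003  0.002 -1.   ] q [-3.870e-01 -4.700e-02  1.735e+00  1.000e-03  1.457e+00 -4.600e-02] F [-0.1  0.2  0.3] op 0.754
rot(tool,deg) [1.7999e+02 3.3000e-01 9.0000e-02]  q6 if +/-
   shift now frame cm [8.76 0.11 0.08]  shift in target frame cm [ 8.76 -0.08 -0.07]
rot(tool,deg) [-0.01 -0.05  0.21]  q6 if +/-
   shift now frame cm [8.76 0.11 0.08]  shift in target frame cm [8.76 0.08 0.07]
```

View pics/c2_t.png

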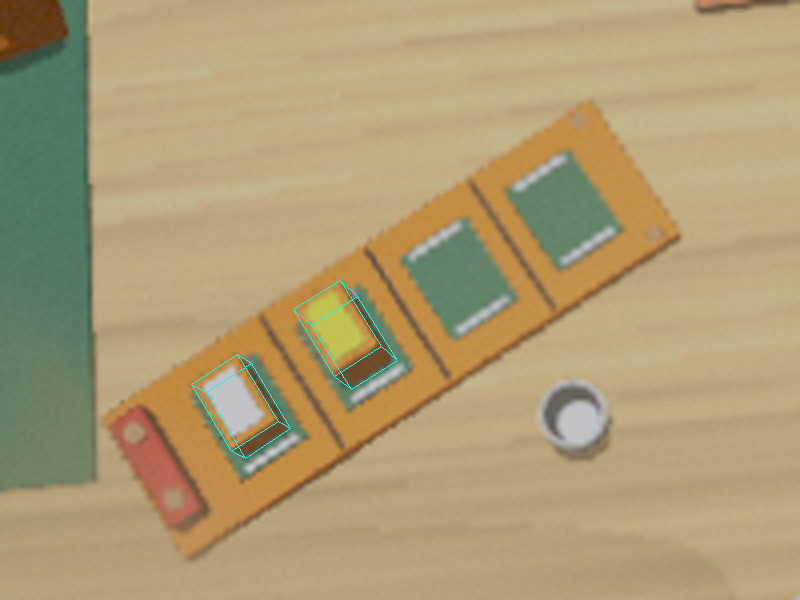

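View pics/c2_s.png

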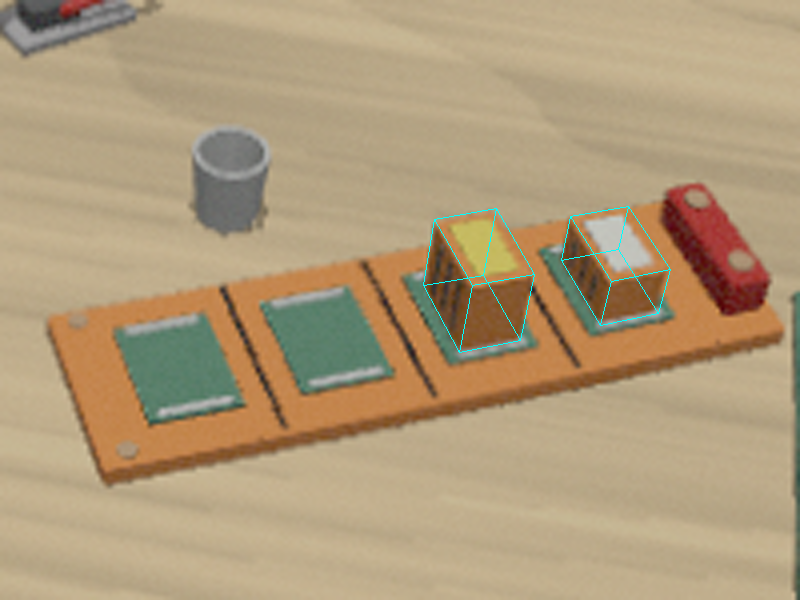

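View pics/g19.png

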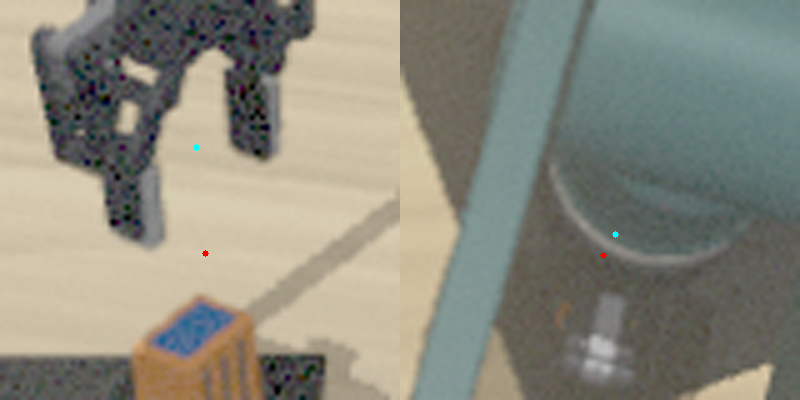

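```bash
python3 -m pendant '[[0,0,0,2,0.1,0.08,0.75],[0,0,0,2.8,0,0,0.75],[0,0,0,2.3,0,0,0.75],[0,0,0,1,0,0,0.75],[0,0,0,0.6,0,0,0.75],[0,0,0,0,0,0,0.6],[0,0,0,0,0,0,0.5],[0,0,0,0,0,0,0.4],[0,0,0,0,0,0,0.4],[0,0,0,0,0,0,0.4],[0,0,0,0,0,0,0.4]]' 40; python3 look.py g20
```

```text
time_s: 30.55
eef_pos: [0.4521, -0.1235, 0.0135]
tool_rot: [0.578, 0.408, -0.577, 0.409]
force: [0.5, 0.7, 6.8]
opening: 0.508
```

View pics/g20.png

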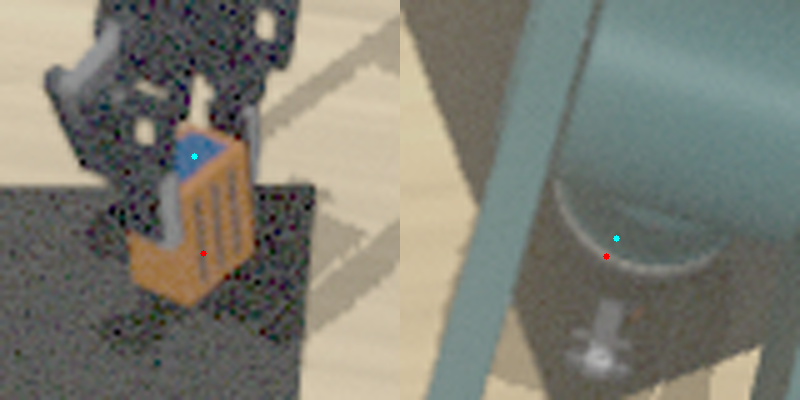

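```bash
python3 -m pendant '[[0,0,0,-1.5,0,0,0.4],[0,0,0,-4,0,0,0.4],[0,0,0,-4.5,0,0,0.4],[0,0,0,-1.5,0,0,0.4],[0,0,0,0,0,0,0.4]]' 40; python3 st.py .5625 .180 .08 28
```

```text
time_s: 31.28
eef_pos: [0.4516, -0.1235, 0.1282]
tool_rot: [0.578, 0.408, -0.577, 0.409]
force: [0.6, -0.8, -2.1]
opening: 0.51
t 31.27 p [ 0.4516 -0.1235  0.1282] jaw deg -19.47 toolx [ 0.002 -0.001 -1.   ] q [-0.388 -0.066  1.69  -0.     1.515 -0.048] F [ 0.6 -0.8 -2.1] op 0.51
rot(tool,deg) [-47.47   0.05  -0.09]  q6 if +/-
   shift now frame cm [  4.82   0.33 -32.31]  shift in target frame cm [  4.82  24.04 -21.59]
rot(tool,deg) [ 1.3253e+02 -1.1000e-01 -6.0000e-02]  q6 if +/-
   shift now frame cm [  4.82   0.33 -32.31]  shift in target frame cm [  4.82 -24.04  21.59]
```

```bash
python3 -m pendant '[[0,0,0,0,0.05,-4.62,0.4],[0,0,0,0,0.05,-4.62,0.4],[0,0,0,0,0.05,-4.62,0.4],[0,0,0,0,0.05,-4.62,0.4],[0,0,0,0,0.05,-4.62,0.4],[0,0,0,0,0.05,-4.62,0.4],[0,0,0,0,0.05,-4.62,0.4],[-9.5,0,0,0,0,0,0.4],[-9.5,0,0,0,0,0,0.4],[-9.5,0,0,0,0,0,0.4],[-9.5,0,0,2,0,0,0.4],[-9.5,0,0,2.5,0,0,0.4],[0,0,0,0,0,0,0.4],[0,0,0,0,0,0,0.4]]' 40; python3 st.py .5625 .180 .0265 28; python3 fith.py g21 3 .5640 .1745 .101 28
```

```text
time_s: 33.02
eef_pos: [0.5619, 0.1803, 0.0817]
tool_rot: [0.364, 0.606, -0.365, 0.605]
force: [-0.1, 0.1, 0.2]
opening: 0.512
t 33.02 p [0.5619 0.1803 0.0817] jaw deg 27.9 toolx [-0.002 -0.    -1.   ] q [ 0.214  0.235  1.461  0.     1.447 -0.272] F [-0.1  0.1  0.2] op 0.512
rot(tool,deg) [-0.1  -0.03  0.1 ]  q6 if +/-
   shift now frame cm [5.52 0.05 0.06]  shift in target frame cm [5.52 0.04 0.06]
rot(tool,deg) [1.799e+02 1.500e-01 5.000e-02]  q6 if +/-
   shift now frame cm [5.52 0.05 0.06]  shift in target frame cm [ 5.52 -0.04 -0.06]
```

View pics/g21.png

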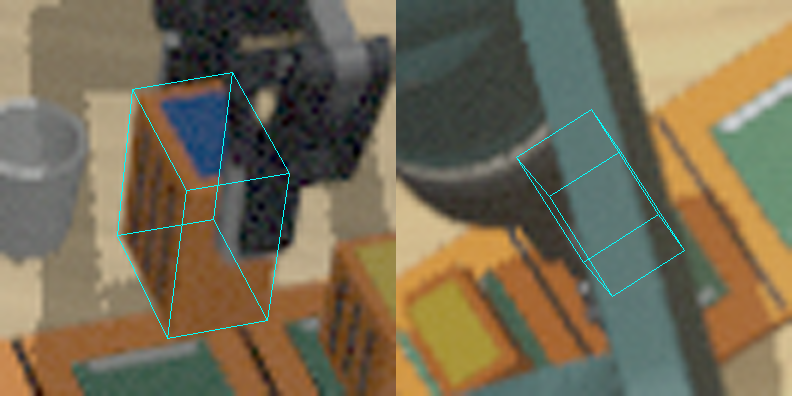

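```bash
python3 -m pendant '[[0,0,0,1.5,0.04,0.05,0.4],[0,0,0,2,0,0,0.4],[0,0,0,1.2,0,0,0.4],[0,0,0,0.5,0,0,0.4],[0,0,0,0.2,0,0,0.4],[0,0,0,0,0,0,0.4]]' 40; python3 fith.py g22 3 .5640 .1745 .043 28
```

```text
time_s: 33.88
eef_pos: [0.5633, 0.1803, 0.0291]
tool_rot: [0.364, 0.606, -0.364, 0.606]
force: [0.2, -0.8, -0.8]
opening: 0.508
```

View pics/g22.png

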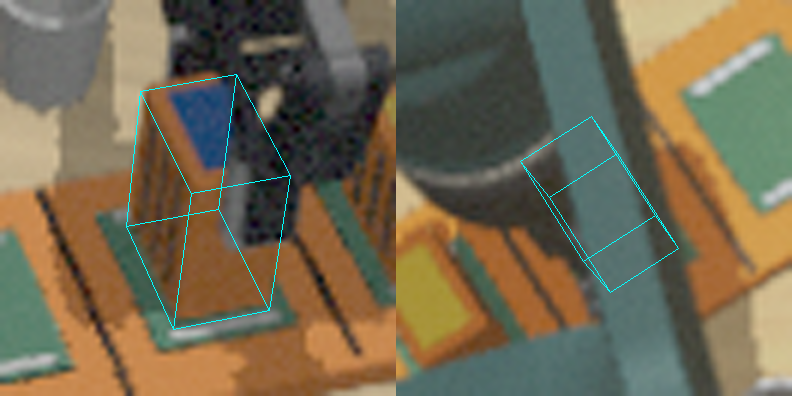

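```bash
python3 -m pendant '[[0,0,0,0.1,-0.05,0,0.4],[0,0,0,0.1,-0.05,0,0.4],[0,0,0,0.1,0,0,0.4],[0,0,0,0.1,0,0,0.4],[0,0,0,0,0,0,0.4]]' 40
```

```text
time_s: 34.6
eef_pos: [0.562, 0.1798, 0.0255]
tool_rot: [0.364, 0.606, -0.364, 0.606]
force: [-2.0, -1.0, 6.0]
opening: 0.506
```

```bash
python3 -m pendant '[[0,0,0,0,0,0,0.58],[0,0,0,0,0,0,0.65],[0,0,0,0,0,0,0.75],[0,0,0,0,0,0,0.75],[0,0,0,-2,0,0,0.75],[0,0,0,-5,0,0,0.75],[0,0,0,-5,0,0,0.75],[0,0,0,-2,0,0,0.75],[-3.8,0,0,0,0,0,0.75],[0,0,0,0,0,0,0.75]]'; python3 st.py .6255 -.2595 .11 31.8
```

```text
time_s: 35.85
eef_pos: [0.5621, 0.1798, 0.1648]
tool_rot: [0.344, 0.618, -0.344, 0.618]
force: [-0.3, -0.2, -0.2]
opening: 0.752
t 35.85 p [0.5621 0.1798 0.1648] jaw deg 31.79 toolx [ 0.001  0.    -1.   ] q [ 0.213  0.189  1.348  0.     1.604 -0.341] F [-0.3 -0.2 -0.2] op 0.752
rot(tool,deg) [-0.01  0.01 -0.03]  q6 if +/-
   shift now frame cm [  5.47 -17.75  40.68]  shift in target frame cm [  5.48 -17.76  40.68]
rot(tool,deg) [ 1.7999e+02 -5.0000e-02 -1.0000e-02]  q6 if +/-
   shift now frame cm [  5.47 -17.75  40.68]  shift in target frame cm [  5.48  17.76 -40.68]
```

```bash
python3 -m pendant '[[0,0,0,0.68,-2.22,5.085,0.75],[0,0,0,0.68,-2.22,5.085,0.75],[0,0,0,0.68,-2.22,5.085,0.75],[0,0,0,0.68,-2.22,5.085,0.75],[0,0,0,0.68,-2.22,5.085,0.75],[0,0,0,0.68,-2.22,5.085,0.75],[0,0,0,0.68,-2.22,5.085,0.75],[0,0,0,0.68,-2.22,5.085,0.75],[0,0,0,0,0,0,0.75],[0,0,0,0,0,0,0.75]]'; python3 st.py .6255 -.2595 .018 31.8; python3 chk.py c3 1 2 3; python3 look.py g23
```

```text
time_s: 37.1
eef_pos: [0.6253, -0.259, 0.1091]
tool_rot: [0.344, 0.619, -0.344, 0.617]
force: [-0.1, 0.3, -0.3]
opening: 0.747
t 37.1 p [ 0.6253 -0.259   0.1091] jaw deg 31.78 toolx [-0.001  0.002 -1.   ] q [-4.770e-01  4.060e-01  1.185e+00  1.000e-03  1.552e+00 -1.032e+00] F [-0.1  0.3 -0.3] op 0.747
rot(tool,deg) [-0.02 -0.13  0.02]  q6 if +/-
   shift now frame cm [ 9.11 -0.    0.07]  shift in target frame cm [ 9.11 -0.01  0.05]
rot(tool,deg) [1.7998e+02 3.0000e-02 2.0000e-01]  q6 if +/-
   shift now frame cm [ 9.11 -0.    0.07]  shift in target frame cm [ 9.11  0.01 -0.05]
```

View pics/c3_t.png

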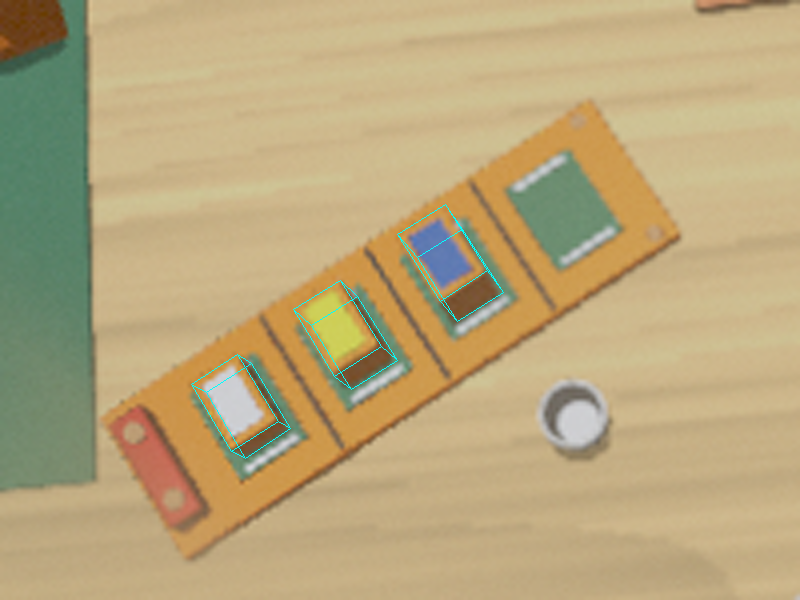

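View pics/g23.png

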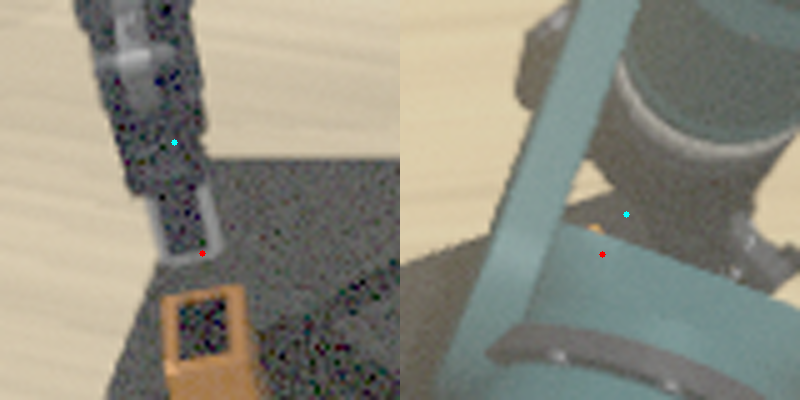

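```bash
python3 -m pendant '[[0,0,0,2,0,0.05,0.75],[0,0,0,2.8,0,0,0.75],[0,0,0,2.4,0,0,0.75],[0,0,0,1.2,0,0,0.75],[0,0,0,0.6,0,0,0.75],[0,0,0,0,0,0,0.75]]' 40; python3 look.py g24
```

```text
time_s: 38.05
eef_pos: [0.6261, -0.2599, 0.0202]
tool_rot: [0.344, 0.618, -0.344, 0.618]
force: [0.0, -0.2, 0.4]
opening: 0.748
```

View pics/g24.png

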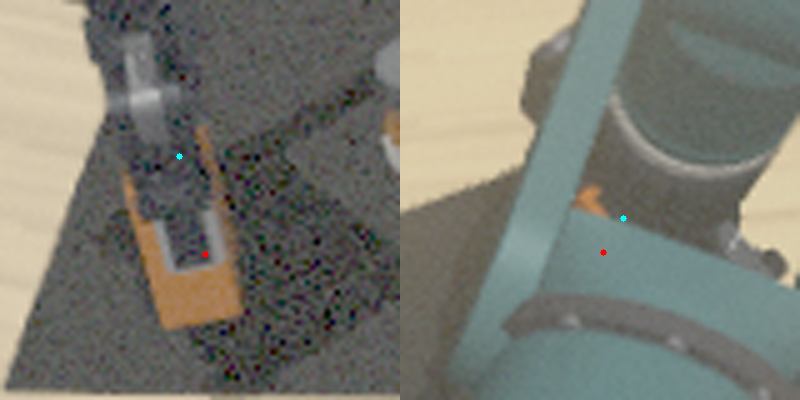

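```bash
python3 -m pendant '[[0,0,0,0,0,0,0.6],[0,0,0,0,0,0,0.5],[0,0,0,0,0,0,0.4],[0,0,0,0,0,0,0.4],[0,0,0,0,0,0,0.4],[0,0,0,0,0,0,0.4]]' 40; python3 st.py;  python3 -m pendant '[[0,0,0,-1.5,0,0,0.4],[0,0,0,-4,0,0,0.4],[0,0,0,-4.5,0,0,0.4],[0,0,0,-2,0,0,0.4],[0,0,0,0,0,0,0.4]]' 40; python3 st.py .5945 .1185 .10 28
```

```text
time_s: 38.9
eef_pos: [0.6266, -0.2604, 0.0214]
tool_rot: [0.344, 0.617, -0.344, 0.619]
force: [-0.1, 0.0, 4.7]
opening: 0.511
t 38.9 p [ 0.6266 -0.2604  0.0214] jaw deg 31.83 toolx [ 0.002 -0.001 -1.   ] q [-0.477  0.465  1.284 -0.     1.391 -1.033] F [-0.1  0.   4.7] op 0.511
time_s: 39.52
eef_pos: [0.6268, -0.2603, 0.1419]
tool_rot: [0.344, 0.617, -0.344, 0.619]
force: [-0.7, -0.4, -0.5]
opening: 0.51
t 39.52 p [ 0.6268 -0.2603  0.1419] jaw deg 31.84 toolx [ 0.003 -0.001 -1.   ] q [-0.477  0.392  1.138  0.     1.607 -1.033] F [-0.7 -0.4 -0.5] op 0.51
rot(tool,deg) [ 3.84  0.16 -0.11]  q6 if +/-
   shift now frame cm [  4.12  17.23 -33.89]  shift in target frame cm [  4.19  14.94 -34.96]
rot(tool,deg) [-1.7616e+02  1.7000e-01  2.4000e-01]  q6 if +/-
   shift now frame cm [  4.12  17.23 -33.89]  shift in target frame cm [  4.19 -14.94  34.96]
```

```bash
python3 -m pendant '[[0,0,0,0,2.46,-4.84,0.4],[0,0,0,0,2.46,-4.84,0.4],[0,0,0,0,2.46,-4.84,0.4],[0,0,0,0,2.46,-4.84,0.4],[0,0,0,0,2.46,-4.84,0.4],[0,0,0,0,2.46,-4.84,0.4],[0,0,0,0,2.46,-4.84,0.4],[3.8,0,0,1,0,0,0.4],[0,0,0,2,0,0,0.4],[0,0,0,2,0,0,0.4],[0,0,0,0.5,0,0,0.4],[0,0,0,0,0,0,0.4],[0,0,0,0,0,0,0.4]]' 40; python3 st.py .5946 .1181 .036 28; python3 fith.py g25 4 .5966 .1125 .110 28
```

```text
time_s: 41.15
eef_pos: [0.594, 0.1187, 0.0857]
tool_rot: [0.364, 0.606, -0.364, 0.606]
force: [-0.1, -0.3, -1.2]
opening: 0.509
t 41.15 p [0.594  0.1187 0.0857] jaw deg 28.02 toolx [ 0.001  0.    -1.   ] q [ 0.104  0.264  1.418  0.     1.459 -0.386] F [-0.1 -0.3 -1.2] op 0.509
rot(tool,deg) [ 0.02  0.02 -0.06]  q6 if +/-
   shift now frame cm [4.97 0.02 0.08]  shift in target frame cm [4.97 0.03 0.08]
rot(tool,deg) [-1.7998e+02  1.0000e-01  3.0000e-02]  q6 if +/-
   shift now frame cm [4.97 0.02 0.08]  shift in target frame cm [ 4.97 -0.03 -0.08]
```

View pics/g25.png

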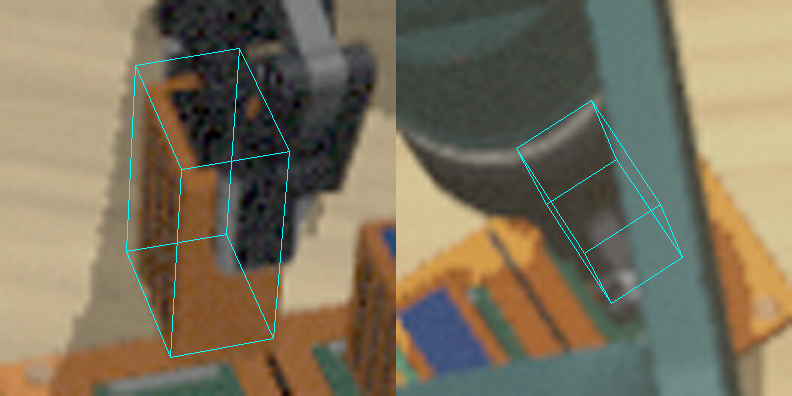

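```bash
python3 -m pendant '[[0,0,0,1.5,0,0.05,0.4],[0,0,0,2,0,0,0.4],[0,0,0,0.8,0,0,0.4],[0,0,0,0.3,0,0,0.4],[0,0,0,0,0,0,0.4],[0,0,0,0,0,0,0.4]]' 40; python3 fith.py g26 4 .5966 .1125 .0535 28
```

```text
time_s: 42.0
eef_pos: [0.5944, 0.1183, 0.04]
tool_rot: [0.364, 0.606, -0.364, 0.607]
force: [-0.3, -0.5, -0.9]
opening: 0.506
```

View pics/g26.png

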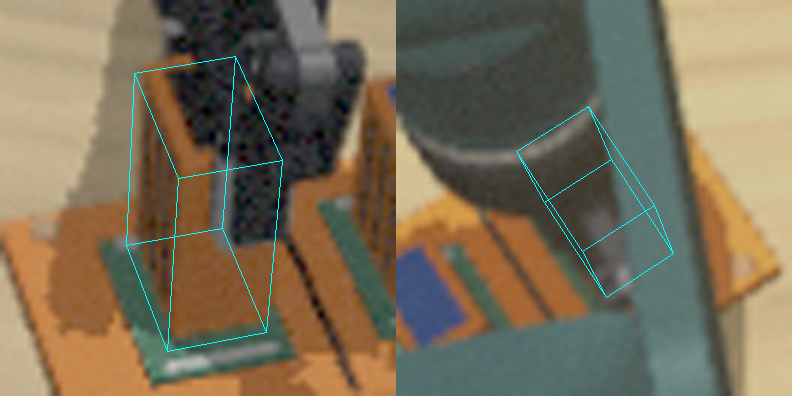

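```bash
python3 -m pendant '[[0,0,0,0.2,0,0,0.4],[0,0,0,0.2,0,0,0.4],[0,0,0,0.15,0,0,0.4],[0,0,0,0,0,0,0.4],[0,0,0,0,0,0,0.4]]' 40; python3 fith.py g27 4 .5966 .1125 .050 28
```

```text
time_s: 42.72
eef_pos: [0.5938, 0.1183, 0.0335]
tool_rot: [0.364, 0.606, -0.364, 0.606]
force: [-0.4, -0.7, -1.4]
opening: 0.505
```

View pics/g27.png

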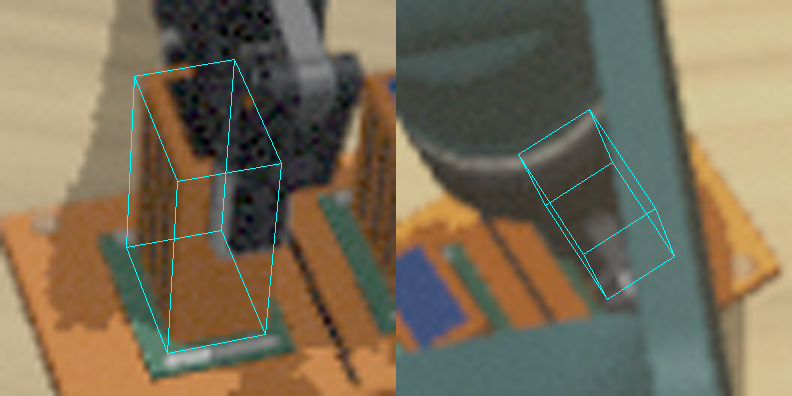

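```bash
python3 -m pendant '[[0,0,0,0.1,0,0,0.4],[0,0,0,0.05,0,0,0.4],[0,0,0,0,0,0,0.4]]' 40
```

```text
time_s: 43.2
eef_pos: [0.5939, 0.1183, 0.0333]
tool_rot: [0.364, 0.606, -0.364, 0.606]
force: [-2.1, -0.6, 5.6]
opening: 0.509
```

Contact of about 6 N at the predicted height. I'll release, retreat and check.

```bash
python3 -m pendant '[[0,0,0,0,0,0,0.58],[0,0,0,0,0,0,0.65],[0,0,0,0,0,0,0.75],[0,0,0,0,0,0,0.75],[0,0,0,-2,0,0,0.75],[0,0,0,-5,0,0,0.75],[0,0,0,-5,0,0,0.75],[0,0,0,-4,0,0,0.75],[0,0,0,0,0,4,0.75],[0,0,0,0,0,5,0.75],[0,0,0,0,0,5,0.75],[0,0,0,0,0,5,0.75],[0,0,0,0,0,5,0.75],[0,0,0,0,0,4,0.75],[0,0,0,0,0,0,0.75],[0,0,0,0,0,0,0.75]]'; python3 chk.py c4 1 2 3 4
cat > fin.py <<'E'
from h import *
ps=[r.read_camera(n) for n in('scene','top')]
for l in ['spacer1_mid','spacer2_mid','spacer3_mid','spacer4_mid','jar_mid','cup_mid']+['pad%d_top'%k for k in range(1,5)]:
    u=[r.place_of(p,l) for p in ps]
    if all(u): X,e=tri(ps,[a[0]['uv'] for a in u]); print(l,np.round(X,4),round(e,1),[round(a[0]['confidence'],2) for a in u])
    else: print(l,'miss')
E
python3 fin.py
```

```text
time_s: 45.2
eef_pos: [0.7252, -0.1285, 0.1916]
tool_rot: [0.364, 0.607, -0.364, 0.606]
force: [0.5, 0.3, -0.3]
opening: 0.754
spacer1_mid [0.4995 0.3002 0.0336] 2.4 [0.86, 0.57]
spacer2_mid [0.5344 0.2383 0.0354] 1.9 [0.77, 0.82]
spacer3_mid [0.5645 0.1737 0.0541] 0.1 [0.78, 0.55]
spacer4_mid [0.5968 0.1142 0.0496] 1.9 [0.82, 0.86]
jar_mid [ 0.5335 -0.2049  0.0391] 2.4 [0.96, 0.76]
cup_mid [0.4714 0.1161 0.0149] 0.2 [0.93, 0.58]
pad1_top [0.499  0.2968 0.019 ] 1.8 [0.51, 0.56]
pad2_top [0.5316 0.2367 0.0118] 1.5 [0.68, 0.45]
pad3_top [0.5629 0.1739 0.0254] 0.8 [0.68, 0.72]
pad4_top [0.5975 0.1146 0.0229] 1.0 [0.73, 0.47]
```

View pics/c4_t.png

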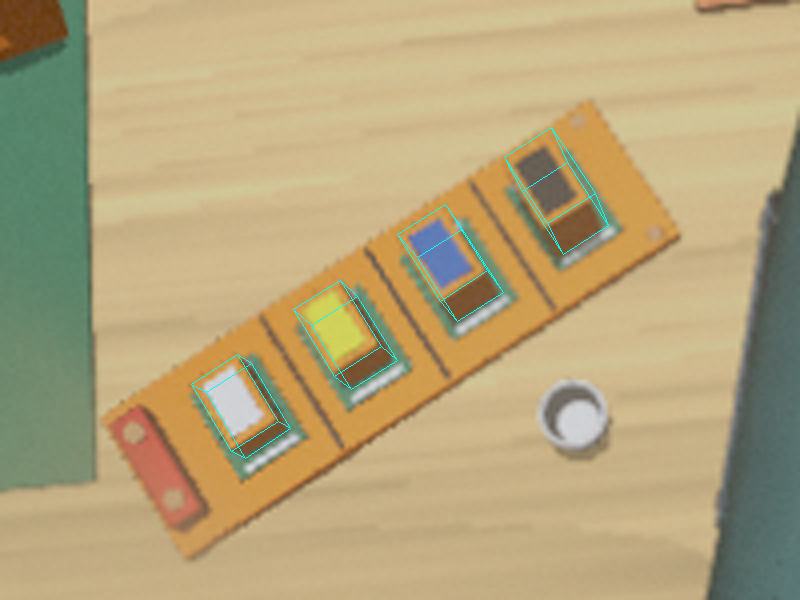

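View pics/c4_s.png

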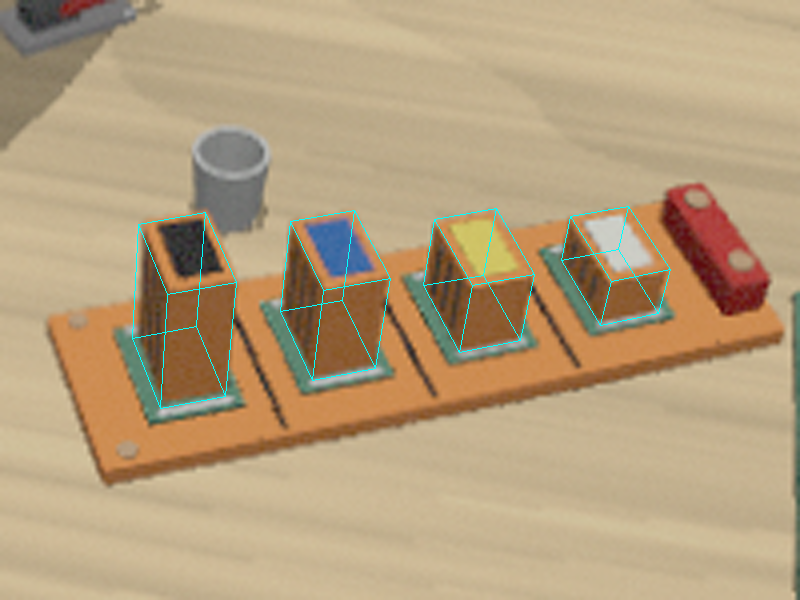

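```bash
python3 -c "
from h import *
r.close_job(); print(r.get_obs()['time_s'])"
```

```text
the job is handed in; nothing more can be done
the job is handed in; nothing more can be done
```

All four spacers stand on their pads in order: white at the red stop, then yellow, blue and black at the far end. I let go of each one, backed the arm clear and handed the job in at about 45 s of the 115 s.

**Final checks:**
- **Placement:** in both final camera views every spacer lines up with a model of it standing upright and square on its pad. My readings put them within about 3 mm of centre and a few degrees of square, against limits of 12 mm and 0.26 rad.
- **Contact:** each spacer touched down with about 5 to 9 N.
- **Bystanders:** the jar and cup were found within about 3 mm horizontally of where they started, which is the noise of the measurement.

**What disagreed:**
- **Tool position:** compared with the cameras, the reported tool position was off by about 6 mm in y, and the fingertips stood about 30 mm higher than stated. The first grasp closed above the white spacer without moving it. I corrected for the offset, and every later grasp and touchdown matched the corrected heights.
- **Network heights:** the networks' triangulated heights were scattered by up to about 11 mm on the spacers and pads. I relied on the contact heights and the model comparison for the vertical check instead.

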